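# Load, lid and send off the stock trolley

## Robot

A 7-joint arm with a two-finger parallel gripper is mounted at the origin on the work surface. World frame = base frame: x ahead of the robot, y to its left, z up, the work surface at z = 0. Lengths are in m, angles in degrees, forces in N, time in s.
With the tool pointing down it reaches from about 0.425 to 0.8 m from the base axis. Payload 8.3 kg.
Tool frame: the origin (TCP) lies midway between the tips of the shut fingers; the grasp point (between the pads) lies 19 mm behind it; z points along the fingers, y is the direction in which the jaws open and shut (so a half turn about z gives the same grasp; the last joint's range is limited). The gripper opens to 85 mm and grips with 20 to 120 N. Pads are 22 mm wide; open, the fingers measure 114 mm over their backs; the gripper's body (76 mm by 85 mm) begins 54 mm behind the grasp point. The pads swing forward as they close: fully open they stand 13 mm farther back than shut.
Start: joints at [-78.547, 21.967, 0.94, 78.501, -0.361, 79.538, -2.664], TCP at [0.162, 0.604, 0.231] pointing down, gripper open.
Joint ranges: [-169.22, 169.22], [-14.56, 117.87], [-87.37, 89.26], [10.42, 133.3], [-82.24, 262.24], [0.94, 117.77], [-172.7, 172.7]. Speed limits (degrees/s): [136.94, 136.94, 172.46, 172.46, 180, 180, 180].

## Interface

Orientations are given as [roll, pitch, yaw] about the fixed x, y, z axes, in that order (R = Rz(yaw) Ry(pitch) Rx(roll)).
In Python, from station import observe, camera, camera_params, hand_in, models gives the robot as it stands.
- The arm moves only by the tool drive_tool, never from a script. Its argument "motion" is a list of rows, each an object of numbers: "x", "y", "z": the shift along the tool's x, y, z in cm; "wx", "wy", "wz": the turn, a rotation vector about the tool's x, y, z in rad; "grip": the closure in counts, from 0 (fully open) to 255 (shut). A call has 1 to 5 rows; each row shifts and turns the commanded pose from where the row before left it, along the tool's axes as they then stand; what a row does not reach is not made up. A row lasts 1/12 s, in which the tool goes at most 41.7 mm and 7.16 degrees, less where a joint would pass 70% of its speed; a pose out of reach is approached as far as the arm can. A call with a gripper value outside its range is refused whole. The fingers move at their own pace and stop on an object; the grip force is fixed at half the most. Time passes only in rows, so rows that do not move let the fingers close. It gives the time, the measured TCP pose, the force and the opening at its end, in the units of the state.
- observe(): the state, without advancing time (a new reading comes with each control period).
- camera(name): name is "scene" or "top" or "wrist"; returns (picture, depth): 420x560x3 uint8, red, green, blue; 420x560 float32, m along the optical axis (not along the pixel's ray), 0 where there is no reading.
- camera_params(name): a dict with "fx", "fy", "cx", "cy" (pixels), "k1" (the pictures are not rectified: a ray, as slopes to the right and down, at radius r is drawn at 1 + k1 r^2 times it, then the intrinsics apply), "cam_to_world" (4x4, takes a point from camera to world coordinates). Camera axes: x right, y down, z forward; pixel columns grow to the right and rows downward; lengths in m; the calibration is good to about 2 mm. A picture is of the moment at which its call begins: read the wrist's pose just before it. camera_params takes no time and is no camera call; for the wrist camera it gives the pose at the moment of the call.
- hand_in(): hands the job in, once; it reports no verdict.
Trained networks look in the newest picture that a camera, given by its name, has taken for a name from the list of things; names that differ only in an ending like _2 or _b are one class to them, and where a whole thing is asked for, a point or a joint stands for the part that bears it (a point fixed in the world has none). Each returns a list of dicts, best first, with "p" (0 to 1); they miss things now and then, are a little off and sometimes report something else, mostly with a low value. They report only what shows in the picture. A call takes as long as a camera call.
- models.trace(camera, target): "region" (420x560 bool, what is visible of it) and "box" ([left, top, right, bottom] in pixels, round what is visible of it).
- models.place_of(camera, target): "xy" ([column, row] in pixels: a listed point, or the origin of a listed thing).
The state is a dict: "t": time; "joint_pos": joint angles; "joint_velocities": joint speeds; "joint_efforts": joint torques, N m; "position": TCP position; "ee_rot": TCP orientation; "contact_force": force on the tool from outside, world axes, zero at the start; "wrist_torque": the same for the moment, N m; "grip_width": finger opening in m.
Only numpy, scipy, OpenCV 4.12 (cv2) and the standard library are available. Lean on these libraries where they do the work, as an engineer would, in place of code of your own. Each camera call takes 0.05 s, during which the arm holds its last target.

## Task

Push the little bench trolley back against its loading stop and kick its red brake pedal down to lock it there. With the brake kept down, lay every loose aluminium profile offcut on the bench in the blue bin and put the grey lid squarely on, fully seated; then flick the pedal back up to release the brake and roll the closed trolley right along to the other end stop, leaving the other things on the bench where they are.

Things in the scene. Friction and masses are not known exactly. Their poses are not given: they have to be found in the camera images.
- track: Fixed dark steel base of the trolley track, 200 (x) x 434 (y) x 8 mm, roughly crosswise in front of the robot. Origin: centre of its underside, on the bench; +y runs along the track from the loading stop to the far stop, +x points away from the robot. Yellow stop blocks, 58 mm high, at y = -210 and +210 mm.
- lock_notch (a point): The only notch (red inside) in the grey lock rail, which runs along the track's near side, 40 mm wide and 45 mm high. With the trolley at the loading stop the pedal's toe drops in here and really holds the trolley, to about 5 mm. Elsewhere the toe lands on the rail and the pedal goes only about half way down.
- trolley (a joint): Travel of the trolley along the track's +y, in m: 0 = against the loading stop, 0.13 = against the far stop. Starts somewhere between. Rolls freely in between (about 2.5 N to push) and stays where it is left.
- bin_floor (a point): Centre of the inner floor of the blue open bin fixed on the trolley, 56 mm above the bench; axes parallel to the track's. Bin outside 162 (x) x 270 (y) mm, walls 6 mm, 66 mm deep inside. Push the trolley by the outside of the bin's end walls (y = -135 or +135 mm from here), which reach from 50 to 122 mm above the bench.
- bin_rim (a point): Centre of the bin's mouth at rim height, 122 mm above the bench, axes parallel to the track's; the lid's origin comes here when it is seated.
- pedal (a joint): Brake pedal on the trolley's near side, angle in rad: 0 = up (arm sloping up towards the robot), 0.65 = fully down and level (locked). Stays where it is left; about 2.5 N at the pad moves it. Push the pad down to lock; lift it to release, for instance pinched across its width and led along its arc. Down counts above 0.55, up below 0.15.
- pedal_pad (a point): Centre of the red pedal pad, 42 mm long, 30 mm wide (along the track) and 18 mm thick, 102 mm from the hinge. When the pedal is down it is level, 85 mm above the bench, sticking out to the robot's side.
- pedal_hinge (a point): The pedal's hinge line, which runs along the track's y: 85 mm above the bench, 100 mm nearer the robot than the bin's centre. Rides with the trolley.
- lid: Loose grey lid, plate 176 (x) x 284 (y) x 6 mm, 0.35 kg. Origin: centre of the plate's underside. A rib 12 mm deep below it, 140 x 248 mm outside, fits in the bin with 5 mm spare each side, either way round. Black bar handle on top along y: 110 mm long, 14 mm wide (x), 16 mm thick, centre 38 mm above the origin. At first flat on the bench, origin 12 mm up, about a quarter turn from the bin.
- offcut1: Aluminium profile offcut, 120 (x) x 30 x 30 mm, 0.16 kg, grooved faces. Origin: centre of its underside, x along its length. Lies on the bench; absent in some runs.
- offcut2: Aluminium profile offcut, 120 (x) x 30 x 30 mm, 0.16 kg, grooved faces. Origin: centre of its underside, x along its length. Lies on the bench; absent in some runs.
- offcut3: Aluminium profile offcut, 120 (x) x 30 x 30 mm, 0.16 kg, grooved faces. Origin: centre of its underside, x along its length. Lies on the bench; absent in some runs.
- offcut4: Aluminium profile offcut, 120 (x) x 30 x 30 mm, 0.16 kg, grooved faces. Origin: centre of its underside, x along its length. Lies on the bench; absent in some runs.
- jar: Bystander: glass jar, green cap, 60 mm across, 75 mm high.
- tape: Bystander: yellow tape roll, 90 mm across, 35 mm high.
- bottle: Bystander: amber bottle, 60 mm across, 160 mm high.
- can: Bystander: blue can, 66 mm across, 150 mm high.
- carton: Bystander: small closed carton, 70 x 50 x 45 mm.

How it is judged:
By the outcome, as a careful person would: the job done as asked, in the order asked, and still so for the second after the job is handed in, with the robot touching nothing.
Of offcut1, offcut2, offcut3, offcut4 only 2 to 4 are there at a start; the rules pass over those that are not, and their reading is None.
At some moment in a run one of offcut1, offcut2, offcut3, offcut4, lid may be knocked a few centimetres aside while the robot is not near it.
Once in a run the grip may slacken for a moment while it holds something.
It also fails if it takes over 210 s, if anything falls off the work surface, if the arm or the gripper's body presses on something with over 40 N, if the wrist force passes 120 N, or if a joint passes its speed limit or range.

## Working session

There is one attempt and no reset: what is moved stays moved. The work goes in short steps, Python scripts to look and compute and a tool call to move; the robot and the scene stay as the last step left them, time stands still between calls to the robot, and variables do not carry over. Pictures are saved under pics/ and viewed, and the job is handed in when it is done.

Besides the shell and the picture viewer there is one more tool, called after "Emit:" as name(argument=value, ...) on one line, values as JSON. drive_tool: Moves the arm, as the interface text tells. Its arguments: {"type":"object","properties":{"motion":{"type":"array","items":{"type":"object","properties":{"x":{"type":"number"},"y":{"type":"number"},"z":{"type":"number"},"wx":{"type":"number"},"wy":{"type":"number"},"wz":{"type":"number"},"grip":{"type":"number"}}}}},"required":["motion"]}

```bash
mkdir -p pics; ls; cat > h.py <<'E'
import numpy as np, cv2
from station import observe, camera, camera_params, hand_in, models
def save(n,im): cv2.imwrite('pics/'+n+'.png',im[:,:,::-1])
def ray(P,u,v):
    x=(u-P['cx'])/P['fx'];y=(v-P['cy'])/P['fy']
    xd,yd=x,y
    for _ in range(20):
        r2=x*x+y*y; x=xd/(1+P['k1']*r2); y=yd/(1+P['k1']*r2)
    return x,y
def w_depth(P,D,u,v):
    x,y=ray(P,u,v); T=np.array(P['cam_to_world'])
    return T[:3,:3]@np.array([x*D,y*D,D])+T[:3,3]
def w_z(P,u,v,z):
    x,y=ray(P,u,v); T=np.array(P['cam_to_world']); d=T[:3,:3]@np.array([x,y,1.]);o=T[:3,3]
    return o+d*(z-o[2])/d[2]
def cloud(P,dep,mask=None):
    vv,uu=np.nonzero((dep>0)&(mask if mask is not None else True))
    x,y=ray(P,uu.astype(float),vv.astype(float)); D=dep[vv,uu]; T=np.array(P['cam_to_world'])
    return np.c_[x*D,y*D,D]@T[:3,:3].T+T[:3,3], uu,vv
E
python3 - <<'E'
from h import *
o=observe();print({k:np.round(v,3) for k,v in o.items()})
for c in ['scene','top','wrist']:
    im,d=camera(c);save(c+'0',im);P=camera_params(c);print(c,P['fx'],P['k1'],np.round(P['cam_to_world'],3).tolist())
E
```

```text
pics
{'t': np.float64(0.0), 'joint_pos': array([-78.547,  22.015,   0.939,  78.56 ,  -0.36 ,  79.538,  -2.664]), 'joint_velocities': array([ 0.039,  0.096, -0.039, -0.006,  0.009,  0.041,  0.067]), 'joint_efforts': array([-1.0000e-03, -6.2760e+01,  8.4400e-01, -3.7182e+01,  1.7000e-02,
        1.4000e-02,  0.0000e+00]), 'position': array([0.162, 0.603, 0.23 ]), 'ee_rot': array([-1.79890e+02,  3.00000e-03,  1.64946e+02]), 'contact_force': array([0.216, 0.197, 0.561]), 'wrist_torque': array([-0.015,  0.079, -0.034]), 'grip_width': np.float64(0.086)}
scene 493.5363132766093 -0.10531126223956044 [[0.443, 0.672, -0.593, 1.341], [0.896, -0.342, 0.282, -0.335], [-0.013, -0.657, -0.754, 1.165], [0.0, 0.0, 0.0, 1.0]]
top 432.4483597066483 -0.10769432204043322 [[-0.011, -0.993, 0.119, 0.373], [-1.0, 0.009, -0.016, 0.066], [0.015, -0.119, -0.993, 1.392], [0.0, 0.0, 0.0, 1.0]]
wrist 346.20858326054605 -0.07846441056104193 [[0.259, 0.923, 0.286, 0.088], [0.966, -0.247, -0.077, 0.623], [-0.0, 0.296, -0.955, 0.373], [0.0, 0.0, 0.0, 1.0]]
```

View pics/top0.png

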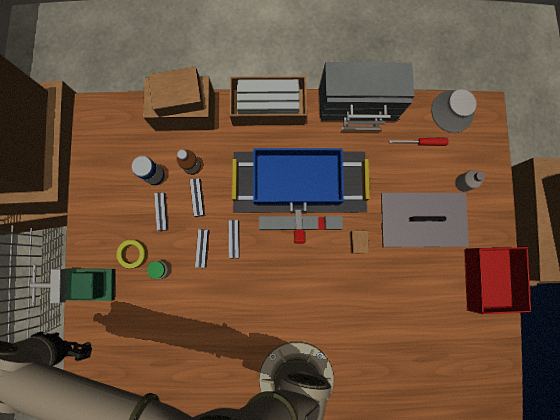

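View pics/scene0.png

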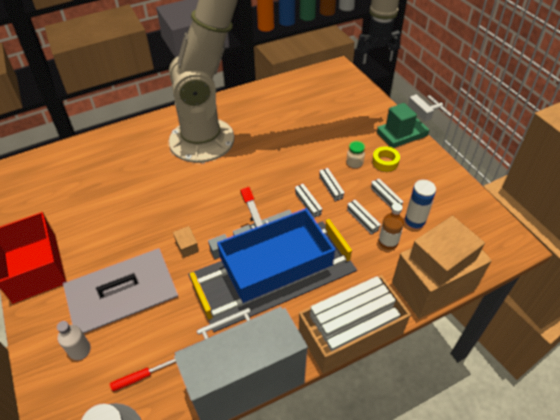

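```bash
python3 - <<'E'
from h import *
im,d=camera('top');P=camera_params('top')
for n in ['track','trolley','lid','offcut1','pedal_pad','pedal_hinge','lock_notch','bin_rim','jar','tape','bottle','can','carton']:
    try:
        r=models.place_of('top',n)
        print(n,[(np.round(a['xy']).tolist(),round(a['p'],2), np.round(w_depth(P,d[int(a['xy'][1]),int(a['xy'][0])],*a['xy']),3).tolist()) for a in r[:6]])
    except Exception as e: print(n,e)
np.save('d_top0.npy',d)
E
```

```text
track [([296.0, 180.0], 0.62, [0.625, -0.007, 0.053])]
trolley it knows: bin_floor, bin_rim, bottle, can, carton, jar, lid, lock_notch, offcut, pedal_hinge, pedal_pad, tape, track
lid [([425.0, 216.0], 0.72, [0.507, -0.423, 0.023])]
offcut1 [([233.0, 238.0], 0.72, [0.443, 0.195, 0.034]), ([194.0, 197.0], 0.59, [0.577, 0.32, 0.028]), ([205.0, 248.0], 0.58, [0.414, 0.282, 0.03]), ([160.0, 212.0], 0.57, [0.529, 0.427, 0.029])]
pedal_pad [([301.0, 237.0], 0.82, [0.438, -0.012, 0.152]), ([297.0, 211.0], 0.72, [0.52, -0.006, 0.095])]
pedal_hinge [([297.0, 209.0], 0.66, [0.526, -0.006, 0.092])]
lock_notch [([318.0, 226.0], 0.79, [0.478, -0.073, 0.045])]
bin_rim [([301.0, 176.0], 0.91, [0.637, -0.023, 0.056])]
jar [([162.0, 269.0], 0.68, [0.348, 0.405, 0.075])]
tape [([133.0, 254.0], 0.97, [0.397, 0.521, 0.001])]
bottle [([192.0, 167.0], 0.61, [0.661, 0.314, 0.088])]
can [([158.0, 176.0], 0.66, [0.635, 0.422, 0.085]), ([131.0, 255.0], 0.39, [0.393, 0.527, -0.001])]
carton [([357.0, 243.0], 0.83, [0.425, -0.195, 0.044])]
```

```bash
cat > meas.py <<'E'
from h import *
def rect(pts):
    r=cv2.minAreaRect((pts[:,:2]*1000).astype(np.float32)); (cx,cy),(w,h),a=r
    if w<h: w,h=h,w; a+=90
    return np.round([cx,cy],1).tolist(),np.round([w,h],1).tolist(),round((a+90)%180-90,1)
def top(cam='top',names=('offcut','lid','bin','pedal_pad')):
    im,d=camera(cam);P=camera_params(cam)
    for n in names:
        r=models.trace(cam,{'bin':'bin_rim'}.get(n,n))
        for a in r[:6]:
            if a['p']<0.3: continue
            p,u,v=cloud(P,d,a['region'])
            zr={'offcut':(.024,.036),'lid':(.010,.03),'bin':(.115,.13),'pedal_pad':(0.06,.2)}.get(n,(0.0,.3))
            q=p[(p[:,2]>zr[0])&(p[:,2]<zr[1])]
            if len(q)<15: print(n,'few',len(q),np.round(np.median(p,0),3));continue
            # drop outliers
            print(n,round(a['p'],2),len(q),rect(q),'med',np.round(np.median(q,0)*1000,1),a['box'])
    return im,d,P
E
python3 - <<'E'
from meas import *
im,d,P=top(names=('offcut','lid','bin','pedal_pad','track','carton','jar','bottle','can'))
p,u,v=cloud(P,d)
# bin rim points
m=(p[:,2]>.117)&(p[:,2]<.128)&(p[:,0]>.5)&(p[:,0]<.75)&(abs(p[:,1])<.2)
print('rim',m.sum(),rect(p[m]))
m=(p[:,2]>.05)&(p[:,2]<.066)&(p[:,0]>.5)&(p[:,0]<.75)&(abs(p[:,1])<.3)
for s in (1,-1):
    mm=m&(p[:,1]*s>.16); print('stop',s,mm.sum(),rect(p[mm]) if mm.sum()>5 else 0)
m=(p[:,2]>.038)&(p[:,2]<.052)&(p[:,0]>.44)&(p[:,0]<.53)&(abs(p[:,1])<.16)
print('rail',m.sum(),rect(p[m]))
big=im[130:290,120:480].repeat(2,0).repeat(2,1);save('crop0',big)
E
```

```text
offcut 0.9 350 ([441.2, 192.5], [120.0, 29.1], 0.2) med [437.8 193.5  30.1] [227.5, 218.5, 240.4, 258.8]
offcut 0.76 353 ([532.9, 427.8], [120.2, 32.9], 5.4) med [531.8 426.8  29.9] [154.0, 191.9, 167.7, 231.0]
offcut 0.59 341 ([411.8, 294.5], [116.7, 30.6], -5.0) med [410.3 294.6  29.8] [197.7, 230.2, 206.9, 267.2]
offcut 0.58 342 ([576.1, 311.9], [120.6, 30.6], 7.0) med [575.4 312.1  29.5] [186.9, 177.3, 204.8, 214.9]
lid 0.61 4392 ([497.2, -427.1], [289.6, 176.4], 89.7) med [ 494.5 -421.2   17.5] [383.5, 190.6, 471.2, 245.7]
bin 0.67 681 ([586.6, -8.8], [270.0, 246.8], 89.5) med [633.5 -11.3 121.2] [254.9, 150.5, 346.9, 243.2]
pedal_pad 0.83 301 ([477.4, -7.5], [111.7, 30.5], -1.2) med [466.   -7.7 130.3] [293.9, 209.9, 303.0, 241.7]
track 0.87 9895 ([582.6, -25.8], [444.7, 322.3], 89.8) med [606.6 -14.4  53.4] [232.8, 146.4, 370.2, 242.9]
track 0.37 5376 ([582.5, -8.3], [321.9, 269.5], -0.8) med [626.4  -9.2  57.1] [250.6, 144.9, 346.5, 244.5]
carton 0.85 388 ([427.2, -203.2], [68.6, 51.3], 0.5) med [ 426.7 -200.3   44.1] [349.5, 232.5, 368.9, 255.3]
carton 0.58 4473 ([497.3, -427.1], [289.6, 176.3], 89.7) med [ 496.5 -419.5   17.6] [383.4, 188.6, 468.3, 244.3]
jar 0.77 349 ([349.2, 424.3], [56.3, 54.7], -19.8) med [349.  418.4  72.7] [144.8, 260.3, 169.9, 278.0]
jar 0.44 656 ([668.7, 477.5], [124.9, 68.9], 54.1) med [645.  441.3 139.1] [133.3, 159.0, 166.8, 181.9]
can 0.93 643 ([674.4, 468.0], [118.1, 62.6], 37.8) med [645.1 440.8 139.8] [132.0, 157.3, 166.4, 184.9]
can 0.41 320 ([477.4, -7.7], [111.7, 30.5], -0.9) med [466.1  -7.4 129. ] [293.0, 205.3, 306.1, 244.7]
rim 621 ([627.9, -9.0], [270.2, 163.4], 89.7)
stop 1 201 ([628.6, 188.6], [129.0, 13.9], 0.3)
stop -1 190 ([626.5, -228.7], [127.0, 15.7], -0.6)
rail 901 ([491.3, -19.1], [261.2, 38.8], 89.4)
```

View pics/crop0.png

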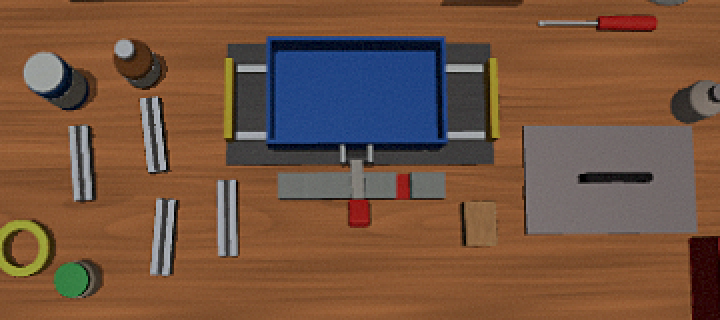

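Emit:
drive_tool(motion=[{"wz":-0.0877,"grip":255},{"wz":-0.0877,"grip":255},{"wz":-0.0877,"grip":255},{"x":-2.9,"y":-2.65,"grip":255},{"x":-2.9,"y":-2.65,"grip":255}])

```text
validation failed for argument at $.mo...
```

```bash
python3 - <<'E'
from h import *
P=camera_params('top')
print('bottle base',w_z(P,195,173,0),'bottle top',w_z(P,182,155,.16), 'can top',w_z(P,142,164,.15))
E
```

```text
bottle base [0.65946643 0.32207476 0.        ] bottle top [0.68065372 0.33182816 0.16      ] can top [0.65769074 0.4526835  0.15      ]
```

Emit:
drive_tool(motion=[{"x":0,"y":0,"z":0,"wx":0,"wy":0,"wz":-0.09,"grip":255},{"x":0,"y":0,"z":0,"wx":0,"wy":0,"wz":-0.09,"grip":255},{"x":0,"y":0,"z":0,"wx":0,"wy":0,"wz":-0.083,"grip":255}])

```text
t: 1.55
position: [0.1623, 0.6035, 0.2313]
ee_rot: [-180.0, 0.0, -179.7]
contact_force: [-0.4, -0.2, -0.2]
grip_width: 0.0517
```

Emit:
drive_tool(motion=[{"x":-2.9,"y":-2.65,"grip":255},{"x":-2.9,"y":-2.65,"grip":255},{"x":-2.9,"y":-2.65,"grip":255},{"x":-2.9,"y":-2.65,"grip":255},{"x":-2.9,"y":-2.65,"grip":255}])

```text
validation failed for argument at $.mo...
```

Emit:
drive_tool(motion=[{"x":-2.9,"y":-2.65,"z":0,"wx":0,"wy":0,"wz":0,"grip":255},{"x":-2.9,"y":-2.65,"z":0,"wx":0,"wy":0,"wz":0,"grip":255},{"x":-2.9,"y":-2.65,"z":0,"wx":0,"wy":0,"wz":0,"grip":255},{"x":-2.9,"y":-2.65,"z":0,"wx":0,"wy":0,"wz":0,"grip":255},{"x":-2.9,"y":-2.65,"z":0,"wx":0,"wy":0,"wz":0,"grip":255}])

```text
t: 1.97
position: [0.3085, 0.4696, 0.2314]
ee_rot: [180.0, 0.0, -180.0]
contact_force: [1.2, 0.4, 1.1]
grip_width: 0.0002
```

Emit:
drive_tool(motion=[{"x":-2.9,"y":-2.65,"z":0,"wx":0,"wy":0,"wz":0,"grip":255},{"x":-2.9,"y":-2.65,"z":0,"wx":0,"wy":0,"wz":0,"grip":255},{"x":-2.9,"y":-2.65,"z":0,"wx":0,"wy":0,"wz":0,"grip":255},{"x":-2.9,"y":-2.65,"z":0,"wx":0,"wy":0,"wz":0,"grip":255},{"x":-2.9,"y":-2.65,"z":0,"wx":0,"wy":0,"wz":0,"grip":255}])

```text
t: 2.38
position: [0.4536, 0.3371, 0.2316]
ee_rot: [180.0, 0.0, -180.0]
contact_force: [0.7, 0.1, -0.7]
grip_width: -0.0001
```

Emit:
drive_tool(motion=[{"x":-2.9,"y":-2.87,"z":0,"wx":0,"wy":0,"wz":0,"grip":255},{"x":-2.9,"y":-2.87,"z":0,"wx":0,"wy":0,"wz":0,"grip":255},{"x":-2.9,"y":-2.87,"z":0,"wx":0,"wy":0,"wz":0,"grip":255},{"x":-2.9,"y":-2.87,"z":0,"wx":0,"wy":0,"wz":0,"grip":255},{"x":-2.9,"y":-2.87,"z":0,"wx":0,"wy":0,"wz":0,"grip":255}])

```text
t: 2.8
position: [0.5986, 0.1937, 0.2315]
ee_rot: [180.0, 0.0, -180.0]
contact_force: [0.3, 1.1, 0.2]
grip_width: 0.0002
```

Emit:
drive_tool(motion=[{"x":-2.9,"y":-2.87,"z":0,"wx":0,"wy":0,"wz":0,"grip":255},{"x":0,"y":0,"z":4,"wx":0,"wy":0,"wz":0,"grip":255},{"x":0,"y":0,"z":4,"wx":0,"wy":0,"wz":0,"grip":255},{"x":0,"y":0,"z":4,"wx":0,"wy":0,"wz":0,"grip":255},{"x":0,"y":0,"z":2.5,"wx":0,"wy":0,"wz":0,"grip":255}])

```text
t: 3.22
position: [0.6245, 0.1657, 0.0818]
ee_rot: [-179.9, -0.3, 180.0]
contact_force: [-1.6, 0.4, -0.3]
grip_width: -0.0
```

Emit:
drive_tool(motion=[{"x":0,"y":-2,"z":0,"wx":0,"wy":0,"wz":0,"grip":255},{"x":0,"y":-1,"z":0,"wx":0,"wy":0,"wz":0,"grip":255},{"x":0,"y":-1,"z":0,"wx":0,"wy":0,"wz":0,"grip":255},{"x":0,"y":-1,"z":0,"wx":0,"wy":0,"wz":0,"grip":255},{"x":0,"y":-1,"z":0,"wx":0,"wy":0,"wz":0,"grip":255}])

```text
t: 3.63
position: [0.6266, 0.1065, 0.087]
ee_rot: [179.9, 0.0, -180.0]
contact_force: [-1.4, 4.4, -1.9]
grip_width: 0.0
```

Emit:
drive_tool(motion=[{"x":0,"y":-1,"z":0,"wx":0,"wy":0,"wz":0,"grip":255},{"x":0,"y":-1,"z":0,"wx":0,"wy":0,"wz":0,"grip":255},{"x":0,"y":-0.8,"z":0,"wx":0,"wy":0,"wz":0,"grip":255},{"x":0,"y":-0.5,"z":0,"wx":0,"wy":0,"wz":0,"grip":255},{"x":0,"y":0,"z":0,"wx":0,"wy":0,"wz":0,"grip":255}])

```text
t: 4.05
position: [0.6271, 0.0706, 0.0868]
ee_rot: [-179.9, 0.1, 179.9]
contact_force: [0.1, -0.4, -0.2]
grip_width: 0.0001
```

Emit:
drive_tool(motion=[{"x":0,"y":-0.4,"z":0,"wx":0,"wy":0,"wz":0,"grip":255},{"x":0,"y":-0.3,"z":0,"wx":0,"wy":0,"wz":0,"grip":255},{"x":0,"y":0,"z":0,"wx":0,"wy":0,"wz":0,"grip":255}])

```text
t: 4.3
position: [0.6269, 0.0661, 0.0866]
ee_rot: [-180.0, 0.1, -180.0]
contact_force: [0.7, 0.0, 0.6]
grip_width: -0.0001
```

```bash
python3 - <<'E'
from meas import *
im,d=camera('top');P=camera_params('top')
p,u,v=cloud(P,d)
m=(p[:,2]>.117)&(p[:,2]<.128)&(p[:,0]>.5)&(p[:,0]<.75)&(abs(p[:,1])<.3)
q=p[m]; print('rim',m.sum(),rect(q), q[:,1].min(), np.percentile(q[:,1],[1,99]))
save('top1',im[130:290,120:480].repeat(2,0).repeat(2,1))
print(models.place_of('top','lock_notch'))
E
```

```text
rim 454 ([627.2, -113.1], [207.7, 164.0], 89.7) -0.21726574367897805 [-0.21667392 -0.01286423]
[{'xy': [320.9, 223.2], 'p': 0.92}, {'xy': [163.0, 213.5], 'p': 0.46}]
```

View pics/top1.png

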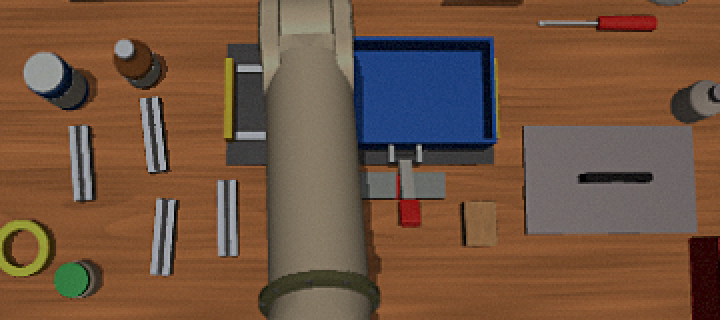

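Emit:
drive_tool(motion=[{"x":0,"y":-0.3,"z":0,"wx":0,"wy":0,"wz":0,"grip":255},{"x":0,"y":-0.2,"z":0,"wx":0,"wy":0,"wz":0,"grip":255},{"x":0,"y":0,"z":0,"wx":0,"wy":0,"wz":0,"grip":255}])

```text
t: 4.65
position: [0.6264, 0.0632, 0.0862]
ee_rot: [179.9, 0.0, -179.9]
contact_force: [0.6, 5.9, -0.0]
grip_width: -0.0001
```

Emit:
drive_tool(motion=[{"x":0,"y":2,"z":0,"wx":0,"wy":0,"wz":0,"grip":255},{"x":0,"y":0,"z":-4,"wx":0,"wy":0,"wz":0,"grip":255},{"x":0,"y":0,"z":-4,"wx":0,"wy":0,"wz":0,"grip":255},{"x":0,"y":-1,"z":-3,"wx":0,"wy":0,"wz":0,"grip":255},{"x":3,"y":-2.8,"z":0,"wx":0,"wy":0,"wz":0,"grip":255}])

```text
t: 5.07
position: [0.6031, 0.0478, 0.2037]
ee_rot: [179.9, 0.8, -179.6]
contact_force: [0.7, -0.7, 1.7]
grip_width: -0.0003
```

Emit:
drive_tool(motion=[{"x":3,"y":-2.6,"z":0,"wx":0,"wy":0,"wz":0,"grip":255},{"x":3,"y":-2.6,"z":0,"wx":0,"wy":0,"wz":0,"grip":255},{"x":3,"y":-2.6,"z":0,"wx":0,"wy":0,"wz":0,"grip":255},{"x":3,"y":-2.6,"z":0,"wx":0,"wy":0,"wz":0,"grip":255},{"x":3,"y":-2.2,"z":0,"wx":0,"wy":0,"wz":0,"grip":255}])

```text
t: 5.48
position: [0.4445, -0.0849, 0.1961]
ee_rot: [-180.0, -0.0, 179.9]
contact_force: [0.9, -1.7, 0.9]
grip_width: 0.0
```

Emit:
drive_tool(motion=[{"x":0.9,"y":0,"z":3,"wx":0,"wy":0,"wz":0,"grip":255},{"x":0,"y":0,"z":1.5,"wx":0,"wy":0,"wz":0,"grip":255},{"x":0,"y":0,"z":1.5,"wx":0,"wy":0,"wz":0,"grip":255},{"x":0,"y":0,"z":1.5,"wx":0,"wy":0,"wz":0,"grip":255},{"x":0,"y":0,"z":1,"wx":0,"wy":0,"wz":0,"grip":255}])

```text
t: 5.9
position: [0.4366, -0.0832, 0.1102]
ee_rot: [-180.0, -0.1, 180.0]
contact_force: [-0.3, 0.7, 2.0]
grip_width: 0.0
```

Emit:
drive_tool(motion=[{"x":0,"y":0,"z":1,"wx":0,"wy":0,"wz":0,"grip":255},{"x":0,"y":0,"z":0.7,"wx":0,"wy":0,"wz":0,"grip":255},{"x":0,"y":0,"z":0,"wx":0,"wy":0,"wz":0,"grip":255}])

```text
t: 6.15
position: [0.4372, -0.0829, 0.0941]
ee_rot: [-180.0, -0.1, 180.0]
contact_force: [-0.7, 0.8, 0.0]
grip_width: 0.0
```

Emit:
drive_tool(motion=[{"x":0,"y":0,"z":0.3,"wx":0,"wy":0,"wz":0,"grip":255},{"x":0,"y":0,"z":0.2,"wx":0,"wy":0,"wz":0,"grip":255},{"x":0,"y":0,"z":0,"wx":0,"wy":0,"wz":0,"grip":255}])

```text
t: 6.4
position: [0.4377, -0.083, 0.0929]
ee_rot: [179.9, 0.0, 180.0]
contact_force: [-23.7, 2.5, 51.7]
grip_width: 0.0002
```

Emit:
drive_tool(motion=[{"x":0,"y":0,"z":-3.5,"wx":0,"wy":0,"wz":0,"grip":255},{"x":0,"y":0,"z":-3.5,"wx":0,"wy":0,"wz":0,"grip":0},{"x":0,"y":4,"z":-2.5,"wx":0,"wy":0,"wz":0,"grip":0},{"x":0,"y":4,"z":0,"wx":0,"wy":0,"wz":0,"grip":0},{"x":0,"y":4,"z":0,"wx":0,"wy":0,"wz":0,"grip":0}])

```text
t: 6.82
position: [0.4389, 0.0337, 0.1836]
ee_rot: [179.9, 0.3, 179.9]
contact_force: [0.9, 0.6, -0.8]
grip_width: 0.0484
```

Emit:
drive_tool(motion=[{"x":0,"y":4,"z":0,"wx":0,"wy":0,"wz":0,"grip":0},{"x":0,"y":4,"z":0,"wx":0,"wy":0,"wz":0,"grip":0},{"x":0,"y":4,"z":0,"wx":0,"wy":0,"wz":0,"grip":0},{"x":0,"y":3.5,"z":0,"wx":0,"wy":0,"wz":0,"grip":0},{"x":0,"y":0,"z":0,"wx":0,"wy":0,"wz":0,"grip":0}])

```text
t: 7.23
position: [0.4361, 0.1959, 0.1813]
ee_rot: [179.8, -0.0, -179.4]
contact_force: [-0.9, 0.4, -0.1]
grip_width: 0.0851
```

```bash
python3 - <<'E'
from meas import *
print(observe()['position'])
im,d,P=top(names=('offcut','pedal_pad'))
p,u,v=cloud(P,d)
m=(p[:,2]>.117)&(p[:,2]<.128)&(p[:,0]>.53)&(p[:,0]<.75)&(abs(p[:,1])<.3)
print('rim',rect(p[m]))
im2,d2=camera('wrist');save('wr1',im2)
save('top2',im[130:290,120:480].repeat(2,0).repeat(2,1))
im3,_=camera('scene'); save('sc2',im3[150:330,150:450].repeat(2,0).repeat(2,1))
E
```

```text
[0.43605814 0.19591112 0.18125158]
offcut 0.95 346 ([532.2, 427.7], [122.1, 31.9], 5.1) med [531.4 426.7  30. ] [154.3, 191.5, 169.2, 232.9]
offcut 0.6 274 ([587.5, 313.6], [99.8, 31.0], 6.0) med [588.7 313.2  29.7] [187.0, 175.8, 203.2, 205.5]
pedal_pad 0.7 299 ([467.1, -84.7], [124.5, 27.9], -1.3) med [455.9 -84.6  91.4] [320.0, 209.4, 328.2, 247.7]
pedal_pad 0.69 1810 ([557.4, -84.9], [304.8, 268.0], -0.6) med [609.2 -89.6  95.7] [279.6, 152.7, 369.0, 250.4]
rim ([627.8, -85.6], [268.2, 164.2], 89.5)
```

View pics/sc2.png

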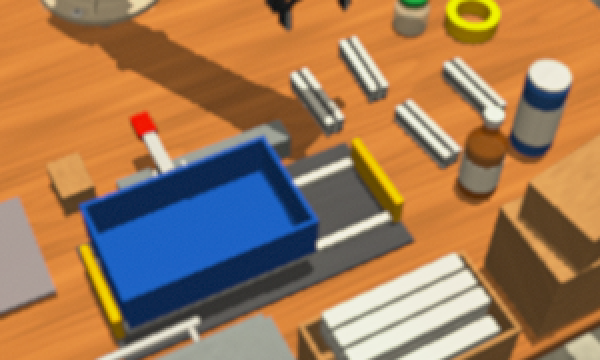

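View pics/wr1.png

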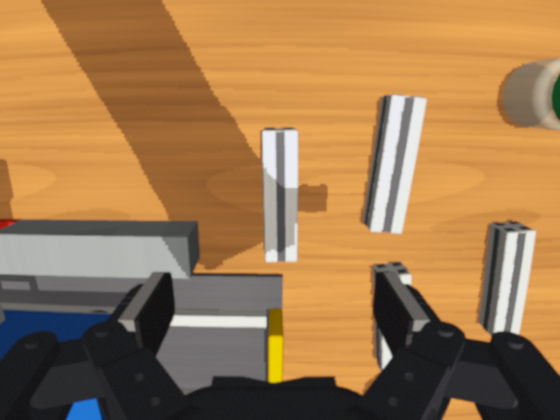

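```bash
python3 - <<'E'
from meas import *
top('wrist',names=('offcut',))
E
```

```text
offcut 0.91 4851 ([412.6, 294.9], [122.1, 31.1], -4.6) med [407.4 293.8  30.1] [364.3, 97.2, 427.5, 230.9]
offcut 0.71 4444 ([440.8, 193.9], [120.8, 29.5], 1.1) med [435.6 194.1  30.1] [261.6, 125.3, 297.9, 261.4]
offcut 0.62 3150 ([529.9, 428.4], [119.4, 31.6], 5.0) med [522.7 425.2  30.3] [483.1, 217.1, 539.2, 339.7]
offcut 0.56 307 ([573.1, 308.1], [119.0, 15.4], -4.7) med [593.  306.7  29.7] [372.7, 263.5, 414.3, 369.2]
```

Emit:
drive_tool(motion=[{"x":-0.5,"y":-0.25,"z":4,"wx":0,"wy":0,"wz":0,"grip":0},{"x":0,"y":0,"z":4,"wx":0,"wy":0,"wz":0,"grip":0},{"x":0,"y":0,"z":4,"wx":0,"wy":0,"wz":0,"grip":0},{"x":0,"y":0,"z":3,"wx":0,"wy":0,"wz":0,"grip":0},{"x":0,"y":0,"z":1.5,"wx":0,"wy":0,"wz":0,"grip":0}])

```text
t: 8.0
position: [0.4403, 0.183, 0.0127]
ee_rot: [-179.8, -0.3, 179.9]
contact_force: [-0.5, 0.3, -0.9]
grip_width: 0.0857
```

Emit:
drive_tool(motion=[{"x":0,"y":0,"z":1,"wx":0,"wy":0,"wz":0,"grip":60},{"x":0,"y":0,"z":0,"wx":0,"wy":0,"wz":0,"grip":255},{"x":0,"y":0,"z":0,"wx":0,"wy":0,"wz":0,"grip":255},{"x":0,"y":0,"z":0,"wx":0,"wy":0,"wz":0,"grip":255},{"x":0,"y":0,"z":0,"wx":0,"wy":0,"wz":0,"grip":255}])

```text
t: 8.42
position: [0.4442, 0.1866, 0.0086]
ee_rot: [179.9, 0.2, -180.0]
contact_force: [1.0, 0.6, -0.7]
grip_width: 0.0287
```

Emit:
drive_tool(motion=[{"x":0,"y":0,"z":0,"wx":0,"wy":0,"wz":0,"grip":110},{"x":0,"y":0,"z":0.5,"wx":0,"wy":0,"wz":0,"grip":110},{"x":0,"y":0,"z":0,"wx":0,"wy":0,"wz":0,"grip":255},{"x":0,"y":0,"z":0,"wx":0,"wy":0,"wz":0,"grip":255},{"x":0,"y":0,"z":0,"wx":0,"wy":0,"wz":0,"grip":255}])

```text
t: 8.83
position: [0.4423, 0.1852, 0.0014]
ee_rot: [-180.0, -0.0, -180.0]
contact_force: [-0.4, -0.3, 1.0]
grip_width: 0.0293
```

Emit:
drive_tool(motion=[{"x":0,"y":0,"z":-2,"wx":0,"wy":0,"wz":0,"grip":255},{"x":0,"y":0,"z":-4,"wx":0,"wy":0,"wz":0,"grip":255},{"x":0,"y":0,"z":-4,"wx":0,"wy":0,"wz":0,"grip":255},{"x":0,"y":0,"z":-4,"wx":0,"wy":0,"wz":0,"grip":255},{"x":0,"y":0,"z":-4,"wx":0,"wy":0,"wz":0,"grip":255}])

```text
t: 9.25
position: [0.4416, 0.1846, 0.1828]
ee_rot: [-180.0, -0.1, 180.0]
contact_force: [0.7, 0.4, -2.0]
grip_width: 0.029
```

Emit:
drive_tool(motion=[{"x":-1.85,"y":-3.57,"z":0,"wx":0,"wy":0,"wz":0,"grip":255},{"x":-1.85,"y":-3.57,"z":0,"wx":0,"wy":0,"wz":0,"grip":255},{"x":-1.85,"y":-3.57,"z":0,"wx":0,"wy":0,"wz":0,"grip":255},{"x":-1.85,"y":-3.57,"z":0,"wx":0,"wy":0,"wz":0,"grip":255},{"x":-1.85,"y":-3.57,"z":0,"wx":0,"wy":0,"wz":0,"grip":255}])

```text
t: 9.67
position: [0.535, 0.0048, 0.1811]
ee_rot: [-180.0, -0.0, -180.0]
contact_force: [0.5, 0.1, -1.7]
grip_width: 0.0295
```

Emit:
drive_tool(motion=[{"x":-1.85,"y":-3.57,"z":0,"wx":0,"wy":0,"wz":0,"grip":255},{"x":-1.85,"y":-3.57,"z":0,"wx":0,"wy":0,"wz":0,"grip":255},{"x":-1.85,"y":-3.57,"z":0,"wx":0,"wy":0,"wz":0,"grip":255},{"x":-1.85,"y":-3.57,"z":0,"wx":0,"wy":0,"wz":0,"grip":255},{"x":-1.85,"y":-3.57,"z":0,"wx":0,"wy":0,"wz":0,"grip":255}])

```text
t: 10.08
position: [0.6276, -0.1734, 0.1805]
ee_rot: [180.0, -0.1, -180.0]
contact_force: [1.6, 0.6, -1.8]
grip_width: 0.0293
```

Emit:
drive_tool(motion=[{"x":0,"y":0,"z":0,"wx":0,"wy":0,"wz":0,"grip":255},{"x":0,"y":0,"z":0,"wx":0,"wy":0,"wz":0,"grip":255}])

```text
t: 10.25
position: [0.6266, -0.1755, 0.1795]
ee_rot: [-179.9, -0.2, 179.7]
contact_force: [0.5, 0.6, -2.9]
grip_width: 0.0288
```

Emit:
drive_tool(motion=[{"x":-0.1,"y":0.4,"z":3,"wx":0,"wy":0,"wz":0,"grip":255},{"x":0,"y":0,"z":3,"wx":0,"wy":0,"wz":0,"grip":255},{"x":0,"y":0,"z":3,"wx":0,"wy":0,"wz":0,"grip":255},{"x":0,"y":0,"z":2,"wx":0,"wy":0,"wz":0,"grip":255},{"x":0,"y":0,"z":0.8,"wx":0,"wy":0,"wz":0,"grip":255}])

```text
t: 10.67
position: [0.6265, -0.1626, 0.0595]
ee_rot: [179.7, -0.3, -179.8]
contact_force: [-3.7, 13.9, 9.0]
grip_width: 0.0291
```

Emit:
drive_tool(motion=[{"x":0,"y":0,"z":0.2,"wx":0,"wy":0,"wz":0,"grip":255},{"x":0,"y":0,"z":0,"wx":0,"wy":0,"wz":0,"grip":255}])

```text
t: 10.83
position: [0.6276, -0.1625, 0.0596]
ee_rot: [179.7, -0.2, -179.7]
contact_force: [-1.2, 6.1, -1.7]
grip_width: 0.0292
```

Emit:
drive_tool(motion=[{"x":0,"y":0.5,"z":0,"wx":0,"wy":0,"wz":0,"grip":255},{"x":0,"y":0.2,"z":0,"wx":0,"wy":0,"wz":0,"grip":255},{"x":0,"y":0,"z":0,"wx":0,"wy":0,"wz":0,"grip":255}])

```text
t: 11.08
position: [0.6287, -0.1592, 0.0616]
ee_rot: [180.0, 0.0, -179.9]
contact_force: [0.2, 0.6, -2.9]
grip_width: 0.0291
```

Emit:
drive_tool(motion=[{"x":0,"y":0,"z":0,"wx":0,"wy":0,"wz":0,"grip":135},{"x":0,"y":0,"z":0,"wx":0,"wy":0,"wz":0,"grip":135},{"x":0,"y":0,"z":-2,"wx":0,"wy":0,"wz":0,"grip":135},{"x":0,"y":0,"z":-4,"wx":0,"wy":0,"wz":0,"grip":135},{"x":0,"y":0,"z":-4,"wx":0,"wy":0,"wz":0,"grip":135}])

```text
t: 11.5
position: [0.6273, -0.1612, 0.1614]
ee_rot: [-180.0, -0.2, 180.0]
contact_force: [0.8, -0.6, 0.7]
grip_width: 0.0402
```

Emit:
drive_tool(motion=[{"x":0,"y":0,"z":-2,"wx":0,"wy":0,"wz":0,"grip":135},{"x":1.8,"y":3.7,"z":0,"wx":0,"wy":0,"wz":0,"grip":0},{"x":1.8,"y":3.7,"z":0,"wx":0,"wy":0,"wz":0,"grip":0},{"x":1.8,"y":3.7,"z":0,"wx":0,"wy":0,"wz":0,"grip":0},{"x":1.8,"y":3.7,"z":0,"wx":0,"wy":0,"wz":0,"grip":0}])

```text
t: 11.92
position: [0.5558, -0.0123, 0.182]
ee_rot: [-180.0, 0.1, 179.9]
contact_force: [0.9, 0.2, -0.1]
grip_width: 0.0849
```

Emit:
drive_tool(motion=[{"x":1.8,"y":3.7,"z":0,"wx":0,"wy":0,"wz":0,"grip":0},{"x":1.8,"y":3.7,"z":0,"wx":0,"wy":0,"wz":0,"grip":0},{"x":1.8,"y":3.7,"z":0,"wx":0,"wy":0,"wz":0,"grip":0},{"x":1.8,"y":3.7,"z":0,"wx":0,"wy":0,"wz":0,"grip":0},{"x":1.8,"y":3.7,"z":0,"wx":0,"wy":0,"wz":0,"grip":0}])

```text
t: 12.33
position: [0.4659, 0.1732, 0.1822]
ee_rot: [180.0, 0.1, 179.9]
contact_force: [1.3, 0.8, -0.4]
grip_width: 0.0856
```

Emit:
drive_tool(motion=[{"x":1.8,"y":3.7,"z":0,"wx":0,"wy":0,"wz":0,"grip":0},{"x":1.8,"y":3.7,"z":0,"wx":0,"wy":0,"wz":0,"grip":0},{"x":1.8,"y":3.7,"z":0,"wx":0,"wy":0,"wz":0,"grip":0},{"x":0,"y":0,"z":0,"wx":0,"wy":0,"wz":0,"grip":0},{"x":0,"y":0,"z":0,"wx":0,"wy":0,"wz":0,"grip":0}])

```text
t: 12.75
position: [0.4114, 0.2855, 0.1818]
ee_rot: [180.0, 0.0, -179.7]
contact_force: [0.8, -1.8, 0.3]
grip_width: 0.0851
```

```bash
python3 - <<'E'
from meas import *
print(observe()['position'])
top('wrist',names=('offcut',))
im,d,P=top(names=('offcut','lid'))
save('top3',im[130:290,120:480].repeat(2,0).repeat(2,1))
print(observe()['position'])
E
```

```text
[0.41141145 0.28545791 0.18181465]
offcut 0.84 1108 ([497.4, 423.2], [51.3, 31.0], 5.9) med [488.  423.7  29.9] [391.7, 243.6, 430.7, 306.2]
offcut 0.64 2346 ([564.5, 308.8], [98.1, 30.3], 7.0) med [558.6 308.1  30. ] [276.7, 284.5, 315.4, 378.9]
offcut 0.57 4462 ([413.4, 293.2], [120.9, 30.2], -4.6) med [408.1 293.2  29.9] [262.1, 126.4, 308.9, 259.1]
offcut few 0 [ 0.629 -0.156  0.085]
offcut 0.64 345 ([576.4, 312.1], [120.4, 31.2], 6.9) med [575.5 312.1  30.1] [188.3, 179.4, 204.3, 216.0]
offcut 0.63 181 ([555.0, 429.6], [70.7, 31.8], 5.8) med [557.5 430.7  30.1] [154.0, 194.2, 167.5, 215.1]
offcut few 1 [ 0.626 -0.083  0.057]
offcut 0.46 67 ([457.6, 289.2], [26.2, 25.5], 89.0) med [460.4 288.2  29.8] [199.5, 230.2, 206.5, 240.0]
lid 0.96 4395 ([497.3, -426.5], [288.5, 176.1], 89.9) med [ 496.3 -421.1   17.4] [382.9, 190.0, 468.6, 244.8]
lid few 5 [ 0.625 -0.081  0.057]
[0.41350337 0.28162948 0.18153616]
```

View pics/top3.png

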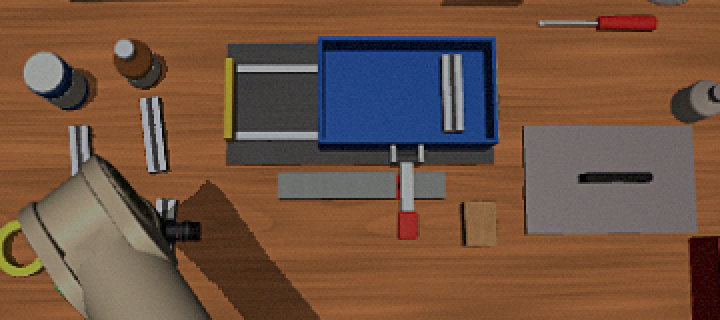

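Emit:
drive_tool(motion=[{"x":-0.1,"y":0.9,"z":4,"wx":0,"wy":0,"wz":0,"grip":0},{"x":0,"y":0,"z":4,"wx":0,"wy":0,"wz":0,"grip":0},{"x":0,"y":0,"z":4,"wx":0,"wy":0,"wz":0,"grip":0},{"x":0,"y":0,"z":3,"wx":0,"wy":0,"wz":0,"grip":0},{"x":0,"y":0,"z":1.5,"wx":0,"wy":0,"wz":0,"grip":0}])

```text
t: 13.42
position: [0.412, 0.2893, 0.0124]
ee_rot: [-179.8, -0.2, 179.9]
contact_force: [0.2, -0.1, -0.3]
grip_width: 0.0856
```

Emit:
drive_tool(motion=[{"x":0,"y":0,"z":1,"wx":0,"wy":0,"wz":0,"grip":0},{"x":0,"y":0,"z":0.3,"wx":0,"wy":0,"wz":0,"grip":0},{"x":0,"y":0,"z":0,"wx":0,"wy":0,"wz":0,"grip":0}])

```text
t: 13.67
position: [0.4139, 0.2917, 0.0034]
ee_rot: [-180.0, -0.0, 179.9]
contact_force: [0.3, 0.2, 0.3]
grip_width: 0.0855
```

Emit:
drive_tool(motion=[{"x":0,"y":0,"z":0,"wx":0,"wy":0,"wz":0,"grip":255},{"x":0,"y":0,"z":0,"wx":0,"wy":0,"wz":0,"grip":255},{"x":0,"y":0,"z":0,"wx":0,"wy":0,"wz":0,"grip":255},{"x":0,"y":0,"z":0,"wx":0,"wy":0,"wz":0,"grip":255},{"x":0,"y":0,"z":0,"wx":0,"wy":0,"wz":0,"grip":255}])

```text
t: 14.08
position: [0.414, 0.2929, 0.0045]
ee_rot: [179.9, 0.1, -180.0]
contact_force: [0.0, -1.0, 5.2]
grip_width: 0.0294
```

Emit:
drive_tool(motion=[{"x":0,"y":0,"z":-2,"wx":0,"wy":0,"wz":0,"grip":255},{"x":0,"y":0,"z":-4,"wx":0,"wy":0,"wz":0,"grip":255},{"x":0,"y":0,"z":-4,"wx":0,"wy":0,"wz":0,"grip":255},{"x":0,"y":0,"z":-4,"wx":0,"wy":0,"wz":0,"grip":255},{"x":0,"y":0,"z":-4,"wx":0,"wy":0,"wz":0,"grip":255}])

```text
t: 14.5
position: [0.4129, 0.2918, 0.1854]
ee_rot: [-180.0, -0.0, -180.0]
contact_force: [0.6, 0.3, -2.1]
grip_width: 0.0294
```

Emit:
drive_tool(motion=[{"x":-1.95,"y":-3.64,"z":0,"wx":0,"wy":0,"wz":0,"grip":255},{"x":-1.95,"y":-3.64,"z":0,"wx":0,"wy":0,"wz":0,"grip":255},{"x":-1.95,"y":-3.64,"z":0,"wx":0,"wy":0,"wz":0,"grip":255},{"x":-1.95,"y":-3.64,"z":0,"wx":0,"wy":0,"wz":0,"grip":255},{"x":-1.95,"y":-3.64,"z":0,"wx":0,"wy":0,"wz":0,"grip":255}])

```text
t: 14.92
position: [0.5113, 0.1085, 0.1838]
ee_rot: [180.0, 0.0, -180.0]
contact_force: [0.8, 1.0, -0.7]
grip_width: 0.0296
```

Emit:
drive_tool(motion=[{"x":-1.95,"y":-3.64,"z":0,"wx":0,"wy":0,"wz":0,"grip":255},{"x":-1.95,"y":-3.64,"z":0,"wx":0,"wy":0,"wz":0,"grip":255},{"x":-1.95,"y":-3.64,"z":0,"wx":0,"wy":0,"wz":0,"grip":255},{"x":-1.95,"y":-3.64,"z":0,"wx":0,"wy":0,"wz":0,"grip":255},{"x":-1.95,"y":-3.64,"z":0,"wx":0,"wy":0,"wz":0,"grip":255}])

```text
t: 15.33
position: [0.6089, -0.0734, 0.1835]
ee_rot: [180.0, 0.0, -180.0]
contact_force: [1.7, 1.1, -1.3]
grip_width: 0.0295
```

Emit:
drive_tool(motion=[{"x":-1.95,"y":-3.64,"z":0,"wx":0,"wy":0,"wz":0,"grip":255},{"x":0,"y":0,"z":0,"wx":0,"wy":0,"wz":0,"grip":255},{"x":0,"y":0,"z":0,"wx":0,"wy":0,"wz":0,"grip":255}])

```text
t: 15.58
position: [0.6277, -0.1121, 0.1826]
ee_rot: [-179.9, -0.1, 179.7]
contact_force: [0.2, 1.1, -2.0]
grip_width: 0.0294
```

Emit:
drive_tool(motion=[{"x":0,"y":0.3,"z":3,"wx":0,"wy":0,"wz":0,"grip":255},{"x":0,"y":0,"z":3,"wx":0,"wy":0,"wz":0,"grip":255},{"x":0,"y":0,"z":3,"wx":0,"wy":0,"wz":0,"grip":255},{"x":0,"y":0,"z":2,"wx":0,"wy":0,"wz":0,"grip":255},{"x":0,"y":0,"z":1,"wx":0,"wy":0,"wz":0,"grip":255}])

```text
t: 16.0
position: [0.6258, -0.1026, 0.0601]
ee_rot: [179.9, -0.3, -179.9]
contact_force: [-19.7, 8.8, 27.9]
grip_width: 0.029
```

Emit:
drive_tool(motion=[{"x":0,"y":0,"z":0.2,"wx":0,"wy":0,"wz":0,"grip":255},{"x":0,"y":0,"z":0,"wx":0,"wy":0,"wz":0,"grip":255}])

```text
t: 16.17
position: [0.6279, -0.1038, 0.0614]
ee_rot: [180.0, -0.0, -179.9]
contact_force: [-0.2, -0.0, -1.9]
grip_width: 0.0287
```

Landed on the floor; release.

Emit:
drive_tool(motion=[{"x":0,"y":0,"z":0,"wx":0,"wy":0,"wz":0,"grip":135},{"x":0,"y":0,"z":0,"wx":0,"wy":0,"wz":0,"grip":135},{"x":0,"y":0,"z":-2,"wx":0,"wy":0,"wz":0,"grip":135},{"x":0,"y":0,"z":-4,"wx":0,"wy":0,"wz":0,"grip":135},{"x":0,"y":0,"z":-4,"wx":0,"wy":0,"wz":0,"grip":135}])

```text
t: 16.58
position: [0.627, -0.1048, 0.1621]
ee_rot: [180.0, -0.1, -180.0]
contact_force: [1.2, -0.3, 0.1]
grip_width: 0.0399
```

Emit:
drive_tool(motion=[{"x":0,"y":0,"z":-4,"wx":0,"wy":0,"wz":0,"grip":135},{"x":0.56,"y":3.77,"z":0,"wx":0,"wy":0,"wz":0,"grip":0},{"x":0.56,"y":3.77,"z":0,"wx":0,"wy":0,"wz":0,"grip":0},{"x":0.56,"y":3.77,"z":0,"wx":0,"wy":0,"wz":0,"grip":0},{"x":0.56,"y":3.77,"z":0,"wx":0,"wy":0,"wz":0,"grip":0}])

```text
t: 17.0
position: [0.6055, 0.0472, 0.2029]
ee_rot: [180.0, 0.1, 180.0]
contact_force: [1.3, 1.0, 0.2]
grip_width: 0.0846
```

Emit:
drive_tool(motion=[{"x":0.56,"y":3.77,"z":0,"wx":0,"wy":0,"wz":0,"grip":0},{"x":0.56,"y":3.77,"z":0,"wx":0,"wy":0,"wz":0,"grip":0},{"x":0.56,"y":3.77,"z":0,"wx":0,"wy":0,"wz":0,"grip":0},{"x":0.56,"y":3.77,"z":0,"wx":0,"wy":0,"wz":0,"grip":0},{"x":0.56,"y":3.77,"z":0,"wx":0,"wy":0,"wz":0,"grip":0}])

```text
t: 17.42
position: [0.5772, 0.2361, 0.2028]
ee_rot: [179.9, 0.1, -180.0]
contact_force: [1.6, 0.2, 0.4]
grip_width: 0.0855
```

Emit:
drive_tool(motion=[{"x":0.56,"y":3.77,"z":0,"wx":0,"wy":0,"wz":0,"grip":0},{"x":0.56,"y":3.77,"z":0,"wx":0,"wy":0,"wz":0,"grip":0},{"x":0,"y":0,"z":0,"wx":0,"wy":0,"wz":-0.12,"grip":0},{"x":0,"y":0,"z":0,"wx":0,"wy":0,"wz":0,"grip":0},{"x":0,"y":0,"z":0,"wx":0,"wy":0,"wz":0,"grip":0}])

```text
t: 17.83
position: [0.5666, 0.3094, 0.2021]
ee_rot: [-180.0, 0.1, -173.2]
contact_force: [0.8, -0.6, 0.3]
grip_width: 0.0854
```

```bash
python3 - <<'E'
from meas import *
o=observe();print(o['position'],o['ee_rot'])
im,d,P=top('wrist',names=('offcut',))
save('wr3',im)
p,u,v=cloud(P,d)
m=(p[:,2]>.04)&(p[:,0]>.58)&(p[:,0]<.75)&(p[:,1]>.26)&(p[:,1]<.38)
print('bottle near x',p[m][:,0].min() if m.any() else None)
im,d,P=top(names=('offcut','lid','bottle'))
print(observe()['position'])
E
```

```text
[0.56658796 0.30940948 0.20210718] [-1.79993024e+02  6.23063632e-02 -1.73238494e+02]
offcut 0.81 3923 ([575.9, 311.4], [120.1, 30.1], 7.0) med [571.2 311.   30. ] [256.8, 132.5, 291.6, 256.7]
offcut 0.81 4210 ([532.1, 427.4], [120.8, 31.2], 5.6) med [527.8 425.9  30. ] [372.9, 96.7, 429.6, 231.7]
bottle near x 0.5800025619538393
offcut few 0 [ 0.627 -0.102  0.085]
offcut few 0 [ 0.629 -0.156  0.085]
offcut 0.43 114 ([560.0, 307.3], [68.6, 24.5], 7.5) med [569.4 305.6  29.3] [191.1, 189.8, 206.6, 209.5]
lid 0.77 4378 ([497.7, -427.0], [289.2, 176.6], 89.9) med [ 495.1 -421.4   17.4] [385.7, 190.7, 469.5, 247.6]
bottle 0.89 372 ([682.5, 323.7], [54.5, 42.2], 8.6) med [674.9 321.3 106.8] [178.0, 149.3, 199.6, 176.4]
[0.56683721 0.30834743 0.20169492]
```

View pics/wr3.png

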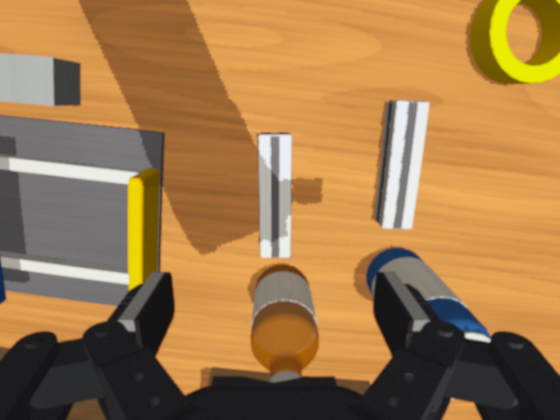

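Emit:
drive_tool(motion=[{"x":0.1,"y":0.15,"z":4,"wx":0,"wy":0,"wz":0,"grip":0},{"x":0,"y":0,"z":4,"wx":0,"wy":0,"wz":0,"grip":0},{"x":0,"y":0,"z":4,"wx":0,"wy":0,"wz":0,"grip":0},{"x":0,"y":0,"z":4,"wx":0,"wy":0,"wz":0,"grip":0},{"x":0,"y":0,"z":2,"wx":0,"wy":0,"wz":0,"grip":0}])

```text
t: 18.55
position: [0.5626, 0.3089, 0.0161]
ee_rot: [-179.8, -0.3, -173.2]
contact_force: [-0.9, 0.3, -0.1]
grip_width: 0.0852
```

Emit:
drive_tool(motion=[{"x":0,"y":0,"z":1.3,"wx":0,"wy":0,"wz":0,"grip":0},{"x":0,"y":0,"z":0.5,"wx":0,"wy":0,"wz":0,"grip":0},{"x":0,"y":0,"z":0,"wx":0,"wy":0,"wz":0,"grip":0}])

```text
t: 18.8
position: [0.5652, 0.3106, 0.003]
ee_rot: [-180.0, -0.0, -173.2]
contact_force: [-1.2, 0.3, 0.4]
grip_width: 0.0851
```

Emit:
drive_tool(motion=[{"x":0,"y":0,"z":0,"wx":0,"wy":0,"wz":0,"grip":255},{"x":0,"y":0,"z":0,"wx":0,"wy":0,"wz":0,"grip":255},{"x":0,"y":0,"z":0,"wx":0,"wy":0,"wz":0,"grip":255},{"x":0,"y":0,"z":0,"wx":0,"wy":0,"wz":0,"grip":255},{"x":0,"y":0,"z":0,"wx":0,"wy":0,"wz":0,"grip":255}])

```text
t: 19.22
position: [0.5659, 0.3114, 0.0048]
ee_rot: [179.9, 0.1, -173.1]
contact_force: [2.5, 1.7, -0.3]
grip_width: 0.0291
```

Emit:
drive_tool(motion=[{"x":0,"y":0,"z":-2,"wx":0,"wy":0,"wz":0,"grip":255},{"x":0,"y":0,"z":-4,"wx":0,"wy":0,"wz":0,"grip":255},{"x":0,"y":0,"z":-4,"wx":0,"wy":0,"wz":0,"grip":255},{"x":0,"y":0,"z":-4,"wx":0,"wy":0,"wz":0,"grip":255},{"x":0,"y":0,"z":-4,"wx":0,"wy":0,"wz":0.12,"grip":255}])

```text
t: 19.63
position: [0.5647, 0.3105, 0.1854]
ee_rot: [-180.0, -0.0, -179.9]
contact_force: [1.2, 0.1, -2.4]
grip_width: 0.0292
```

Emit:
drive_tool(motion=[{"x":-0.57,"y":-4.07,"z":0,"wx":0,"wy":0,"wz":0,"grip":255},{"x":-0.57,"y":-4.07,"z":0,"wx":0,"wy":0,"wz":0,"grip":255},{"x":-0.57,"y":-4.07,"z":0,"wx":0,"wy":0,"wz":0,"grip":255},{"x":-0.57,"y":-4.07,"z":0,"wx":0,"wy":0,"wz":0,"grip":255},{"x":-0.57,"y":-4.07,"z":0,"wx":0,"wy":0,"wz":0,"grip":255}])

```text
t: 20.05
position: [0.5934, 0.1056, 0.1837]
ee_rot: [180.0, 0.0, -180.0]
contact_force: [0.9, 0.3, -1.4]
grip_width: 0.0286
```

Emit:
drive_tool(motion=[{"x":-0.57,"y":-4.07,"z":0,"wx":0,"wy":0,"wz":0,"grip":255},{"x":-0.57,"y":-4.07,"z":0,"wx":0,"wy":0,"wz":0,"grip":255},{"x":-0.57,"y":-4.07,"z":0,"wx":0,"wy":0,"wz":0,"grip":255},{"x":-0.57,"y":-4.07,"z":0,"wx":0,"wy":0,"wz":0,"grip":255},{"x":0,"y":0,"z":0,"wx":0,"wy":0,"wz":0,"grip":255}])

```text
t: 20.47
position: [0.6157, -0.068, 0.1839]
ee_rot: [-179.6, 0.0, 179.2]
contact_force: [-1.4, -2.0, -2.1]
grip_width: 0.0289
```

Emit:
drive_tool(motion=[{"x":0,"y":0,"z":0,"wx":0,"wy":0,"wz":0,"grip":255}])

```text
t: 20.55
position: [0.616, -0.0599, 0.1835]
ee_rot: [-179.9, -0.0, 179.6]
contact_force: [-0.7, 2.4, -1.7]
grip_width: 0.0291
```

Emit:
drive_tool(motion=[{"x":0,"y":0.2,"z":3,"wx":0,"wy":0,"wz":0,"grip":255},{"x":0,"y":0,"z":3,"wx":0,"wy":0,"wz":0,"grip":255},{"x":0,"y":0,"z":3,"wx":0,"wy":0,"wz":0,"grip":255},{"x":0,"y":0,"z":2,"wx":0,"wy":0,"wz":0,"grip":255},{"x":0,"y":0,"z":0.9,"wx":0,"wy":0,"wz":0,"grip":255}])

```text
t: 20.97
position: [0.6142, -0.051, 0.0607]
ee_rot: [179.9, -0.3, -179.8]
contact_force: [-6.0, -0.1, 5.7]
grip_width: 0.0289
```

Emit:
drive_tool(motion=[{"x":0,"y":0,"z":0.1,"wx":0,"wy":0,"wz":0,"grip":255},{"x":0,"y":0,"z":0,"wx":0,"wy":0,"wz":0,"grip":255}])

```text
t: 21.13
position: [0.6167, -0.0521, 0.0636]
ee_rot: [180.0, -0.0, -179.9]
contact_force: [0.3, 0.8, -2.0]
grip_width: 0.0293
```

Emit:
drive_tool(motion=[{"x":0,"y":0,"z":0.1,"wx":0,"wy":0,"wz":0,"grip":135},{"x":0,"y":0,"z":0,"wx":0,"wy":0,"wz":0,"grip":135},{"x":0,"y":0,"z":-2,"wx":0,"wy":0,"wz":0,"grip":135},{"x":0,"y":0,"z":-4,"wx":0,"wy":0,"wz":0,"grip":135},{"x":0,"y":0,"z":-4,"wx":0,"wy":0,"wz":0,"grip":135}])

```text
t: 21.55
position: [0.6156, -0.0532, 0.1631]
ee_rot: [-180.0, -0.1, -180.0]
contact_force: [1.9, -1.4, 1.1]
grip_width: 0.0402
```

Emit:
drive_tool(motion=[{"x":0,"y":0,"z":-4,"wx":0,"wy":0,"wz":0,"grip":135},{"x":0.74,"y":3.99,"z":0,"wx":0,"wy":0,"wz":0,"grip":0},{"x":0.74,"y":3.99,"z":0,"wx":0,"wy":0,"wz":0,"grip":0},{"x":0.74,"y":3.99,"z":0,"wx":0,"wy":0,"wz":0,"grip":0},{"x":0.74,"y":3.99,"z":0,"wx":0,"wy":0,"wz":0,"grip":0}])

```text
t: 21.97
position: [0.5868, 0.1079, 0.204]
ee_rot: [179.9, 0.2, 180.0]
contact_force: [0.4, 0.8, -0.0]
grip_width: 0.0846
```

Emit:
drive_tool(motion=[{"x":0.74,"y":3.99,"z":0,"wx":0,"wy":0,"wz":0,"grip":0},{"x":0.74,"y":3.99,"z":0,"wx":0,"wy":0,"wz":0,"grip":0},{"x":0.74,"y":3.99,"z":0,"wx":0,"wy":0,"wz":0,"grip":0},{"x":0.74,"y":3.99,"z":0,"wx":0,"wy":0,"wz":0,"grip":0},{"x":0.74,"y":3.99,"z":0,"wx":0,"wy":0,"wz":0,"grip":0}])

```text
t: 22.38
position: [0.5495, 0.3078, 0.2038]
ee_rot: [179.9, 0.1, -180.0]
contact_force: [1.2, -0.3, 0.1]
grip_width: 0.0855
```

Emit:
drive_tool(motion=[{"x":0.74,"y":3.99,"z":0,"wx":0,"wy":0,"wz":0,"grip":0},{"x":0.74,"y":3.99,"z":0,"wx":0,"wy":0,"wz":0,"grip":0},{"x":0.74,"y":3.99,"z":0,"wx":0,"wy":0,"wz":-0.1,"grip":0},{"x":0,"y":0,"z":0,"wx":0,"wy":0,"wz":0,"grip":0},{"x":0,"y":0,"z":0,"wx":0,"wy":0,"wz":0,"grip":0}])

```text
t: 22.8
position: [0.5255, 0.4295, 0.2025]
ee_rot: [179.9, -0.0, -173.9]
contact_force: [0.8, -1.1, 0.0]
grip_width: 0.0853
```

Emit:
drive_tool(motion=[{"x":0,"y":0,"z":0,"wx":0,"wy":0,"wz":0,"grip":0},{"x":0,"y":0,"z":0,"wx":0,"wy":0,"wz":0,"grip":0}])

```text
t: 22.97
position: [0.5287, 0.424, 0.2031]
ee_rot: [-180.0, 0.1, -174.4]
contact_force: [0.7, -1.2, -0.0]
grip_width: 0.0854
```

```bash
python3 - <<'E'
from meas import *
o=observe();print(o['position'],o['ee_rot'])
im,d,P=top('wrist',names=('offcut',))
im,d,P=top(names=('offcut','lid','pedal_pad'))
save('top4',im[130:290,120:480].repeat(2,0).repeat(2,1))
p,u,v=cloud(P,d)
m=(p[:,2]>.117)&(p[:,2]<.128)&(p[:,0]>.53)&(p[:,0]<.75)&(abs(p[:,1])<.3)
print('rim',rect(p[m]))
print(observe()['position'])
E
```

```text
[0.52871885 0.42401728 0.20314399] [-1.79983259e+02  7.78654077e-02 -1.74397823e+02]
offcut 0.74 3990 ([531.3, 428.9], [121.3, 29.8], 5.1) med [526.6 428.3  30. ] [261.3, 125.9, 294.4, 254.9]
offcut few 0 [ 0.623 -0.105  0.085]
offcut few 0 [ 0.625 -0.075  0.085]
offcut few 0 [ 0.626 -0.157  0.085]
offcut 0.5 227 ([510.8, 425.3], [79.1, 32.1], 5.1) med [509.3 424.   29.7] [154.1, 206.3, 167.5, 232.2]
lid 0.67 4373 ([497.1, -426.6], [288.3, 176.3], 89.7) med [ 496.5 -420.2   17.5] [382.5, 191.7, 470.9, 244.6]
pedal_pad 0.81 337 ([468.7, -85.2], [127.5, 33.6], -0.7) med [462.5 -84.7  91.1] [318.8, 206.6, 328.5, 249.3]
rim ([627.4, -85.8], [268.9, 163.7], 89.7)
[0.52799113 0.424757   0.20262872]
```

View pics/top4.png

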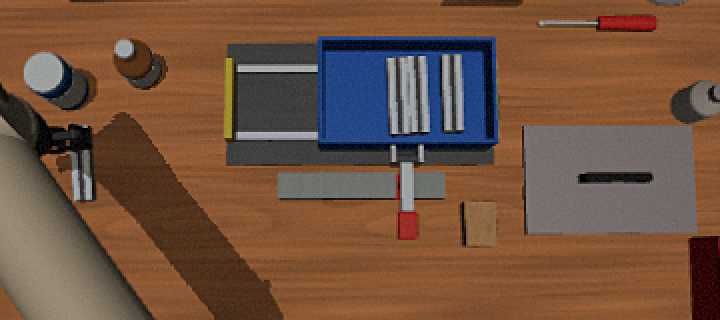

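Emit:
drive_tool(motion=[{"x":0,"y":0.3,"z":4,"wx":0,"wy":0,"wz":0,"grip":0},{"x":0,"y":0,"z":4,"wx":0,"wy":0,"wz":0,"grip":0},{"x":0,"y":0,"z":4,"wx":0,"wy":0,"wz":0,"grip":0},{"x":0,"y":0,"z":4,"wx":0,"wy":0,"wz":0,"grip":0},{"x":0,"y":0,"z":2,"wx":0,"wy":0,"wz":0,"grip":0}])

```text
t: 23.68
position: [0.5249, 0.4262, 0.0167]
ee_rot: [-179.8, -0.3, -174.3]
contact_force: [-0.3, -1.2, -0.7]
grip_width: 0.0853
```

Emit:
drive_tool(motion=[{"x":0,"y":0,"z":1.3,"wx":0,"wy":0,"wz":0,"grip":0},{"x":0,"y":0,"z":0.6,"wx":0,"wy":0,"wz":0,"grip":0},{"x":0,"y":0,"z":0,"wx":0,"wy":0,"wz":0,"grip":0}])

```text
t: 23.93
position: [0.5272, 0.4282, 0.0028]
ee_rot: [-180.0, -0.0, -174.3]
contact_force: [-0.3, -0.1, 0.2]
grip_width: 0.0856
```

Emit:
drive_tool(motion=[{"x":0,"y":0,"z":0,"wx":0,"wy":0,"wz":0,"grip":255},{"x":0,"y":0,"z":0,"wx":0,"wy":0,"wz":0,"grip":255},{"x":0,"y":0,"z":0,"wx":0,"wy":0,"wz":0,"grip":255},{"x":0,"y":0,"z":0,"wx":0,"wy":0,"wz":0,"grip":255},{"x":0,"y":0,"z":0,"wx":0,"wy":0,"wz":0,"grip":255}])

```text
t: 24.35
position: [0.528, 0.429, 0.005]
ee_rot: [179.9, 0.1, -174.3]
contact_force: [2.1, 2.0, -1.7]
grip_width: 0.0292
```

Emit:
drive_tool(motion=[{"x":0,"y":0,"z":-2,"wx":0,"wy":0,"wz":0,"grip":255},{"x":0,"y":0,"z":-4,"wx":0,"wy":0,"wz":0,"grip":255},{"x":0,"y":0,"z":-4,"wx":0,"wy":0,"wz":0,"grip":255},{"x":0,"y":0,"z":-4,"wx":0,"wy":0,"wz":0,"grip":255},{"x":0,"y":0,"z":-4,"wx":0,"wy":0,"wz":0.1,"grip":255}])

```text
t: 24.77
position: [0.527, 0.428, 0.1854]
ee_rot: [-180.0, -0.0, -179.9]
contact_force: [1.6, 0.5, -2.4]
grip_width: 0.029
```

Emit:
drive_tool(motion=[{"x":-0.88,"y":-4.01,"z":0,"wx":0,"wy":0,"wz":0,"grip":255},{"x":-0.88,"y":-4.01,"z":0,"wx":0,"wy":0,"wz":0,"grip":255},{"x":-0.88,"y":-4.01,"z":0,"wx":0,"wy":0,"wz":0,"grip":255},{"x":-0.88,"y":-4.01,"z":0,"wx":0,"wy":0,"wz":0,"grip":255},{"x":-0.88,"y":-4.01,"z":0,"wx":0,"wy":0,"wz":0,"grip":255}])

```text
t: 25.18
position: [0.5713, 0.226, 0.1837]
ee_rot: [180.0, 0.0, -180.0]
contact_force: [1.1, 0.2, -2.0]
grip_width: 0.0296
```

Emit:
drive_tool(motion=[{"x":-0.88,"y":-4.01,"z":0,"wx":0,"wy":0,"wz":0,"grip":255},{"x":-0.88,"y":-4.01,"z":0,"wx":0,"wy":0,"wz":0,"grip":255},{"x":-0.88,"y":-4.01,"z":0,"wx":0,"wy":0,"wz":0,"grip":255},{"x":-0.88,"y":-4.01,"z":0,"wx":0,"wy":0,"wz":0,"grip":255},{"x":-0.88,"y":-4.01,"z":0,"wx":0,"wy":0,"wz":0,"grip":255}])

```text
t: 25.6
position: [0.6153, 0.0255, 0.1837]
ee_rot: [180.0, 0.0, -180.0]
contact_force: [1.2, -0.2, -1.1]
grip_width: 0.0289
```

Emit:
drive_tool(motion=[{"x":-0.88,"y":-4.01,"z":0,"wx":0,"wy":0,"wz":0,"grip":255},{"x":0,"y":0,"z":0,"wx":0,"wy":0,"wz":0,"grip":255},{"x":0,"y":0,"z":0,"wx":0,"wy":0,"wz":0,"grip":255},{"x":0,"y":0,"z":0,"wx":0,"wy":0,"wz":0,"grip":255}])

```text
t: 25.93
position: [0.624, -0.0125, 0.1833]
ee_rot: [180.0, -0.0, 180.0]
contact_force: [0.9, -0.6, -2.1]
grip_width: 0.0289
```

Emit:
drive_tool(motion=[{"x":0,"y":0,"z":3,"wx":0,"wy":0,"wz":0,"grip":255},{"x":0,"y":0,"z":3,"wx":0,"wy":0,"wz":0,"grip":255},{"x":0,"y":0,"z":3,"wx":0,"wy":0,"wz":0,"grip":255},{"x":0,"y":0,"z":2,"wx":0,"wy":0,"wz":0,"grip":255},{"x":0,"y":0,"z":0.9,"wx":0,"wy":0,"wz":0,"grip":255}])

```text
t: 26.35
position: [0.6218, -0.0098, 0.0607]
ee_rot: [179.9, -0.3, -179.8]
contact_force: [-6.5, 0.2, 8.6]
grip_width: 0.0289
```

Emit:
drive_tool(motion=[{"x":0,"y":0,"z":0.1,"wx":0,"wy":0,"wz":0,"grip":255},{"x":0,"y":0,"z":0,"wx":0,"wy":0,"wz":0,"grip":255},{"x":0,"y":0,"z":0.1,"wx":0,"wy":0,"wz":0,"grip":255}])

```text
t: 26.6
position: [0.6251, -0.0116, 0.0637]
ee_rot: [180.0, 0.1, -179.9]
contact_force: [0.3, -0.2, -1.0]
grip_width: 0.0288
```

Emit:
drive_tool(motion=[{"x":0,"y":0,"z":0,"wx":0,"wy":0,"wz":0,"grip":140},{"x":0,"y":0,"z":0,"wx":0,"wy":0,"wz":0,"grip":140},{"x":0,"y":0,"z":-2,"wx":0,"wy":0,"wz":0,"grip":140},{"x":0,"y":0,"z":-4,"wx":0,"wy":0,"wz":0,"grip":140},{"x":0,"y":0,"z":-4,"wx":0,"wy":0,"wz":0,"grip":140}])

```text
t: 27.02
position: [0.6232, -0.0126, 0.1627]
ee_rot: [-180.0, -0.2, -180.0]
contact_force: [1.9, 1.4, 0.5]
grip_width: 0.0384
```

Emit:
drive_tool(motion=[{"x":0,"y":0,"z":-3,"wx":0,"wy":0,"wz":0.12,"grip":0},{"x":0,"y":0,"z":-2,"wx":0,"wy":0,"wz":0.12,"grip":0},{"x":0,"y":0,"z":0,"wx":0,"wy":0,"wz":0.12,"grip":0},{"x":0,"y":0,"z":0,"wx":0,"wy":0,"wz":0.12,"grip":0},{"x":0,"y":0,"z":0,"wx":0,"wy":0,"wz":0.12,"grip":0}])

```text
t: 27.43
position: [0.6247, -0.0127, 0.214]
ee_rot: [179.9, 0.1, 145.3]
contact_force: [0.4, 0.5, -0.8]
grip_width: 0.0851
```

Emit:
drive_tool(motion=[{"x":0,"y":0,"z":0,"wx":0,"wy":0,"wz":0.12,"grip":0},{"x":0,"y":0,"z":0,"wx":0,"wy":0,"wz":0.12,"grip":0},{"x":0,"y":0,"z":0,"wx":0,"wy":0,"wz":0.12,"grip":0},{"x":0,"y":0,"z":0,"wx":0,"wy":0,"wz":0.12,"grip":0},{"x":0,"y":0,"z":0,"wx":0,"wy":0,"wz":0.12,"grip":0}])

```text
t: 27.85
position: [0.6244, -0.0126, 0.2132]
ee_rot: [179.9, 0.0, 110.9]
contact_force: [-0.6, 0.1, -1.2]
grip_width: 0.0856
```

Emit:
drive_tool(motion=[{"x":0,"y":0,"z":0,"wx":0,"wy":0,"wz":0.12,"grip":0},{"x":0,"y":0,"z":0,"wx":0,"wy":0,"wz":0.12,"grip":0},{"x":0,"y":0,"z":0,"wx":0,"wy":0,"wz":0.12,"grip":0},{"x":0,"y":0,"z":0,"wx":0,"wy":0,"wz":0.011,"grip":0},{"x":0,"y":0,"z":0,"wx":0,"wy":0,"wz":0,"grip":0}])

```text
t: 28.27
position: [0.6244, -0.0126, 0.2129]
ee_rot: [180.0, 0.0, 90.2]
contact_force: [0.2, -0.7, -0.3]
grip_width: 0.0853
```

Emit:
drive_tool(motion=[{"x":-3.76,"y":-1.16,"z":0,"wx":0,"wy":0,"wz":0,"grip":0},{"x":-3.76,"y":-1.16,"z":0,"wx":0,"wy":0,"wz":0,"grip":0},{"x":-3.76,"y":-1.16,"z":0,"wx":0,"wy":0,"wz":0,"grip":0},{"x":-3.76,"y":-1.16,"z":0,"wx":0,"wy":0,"wz":0,"grip":0},{"x":-3.76,"y":-1.16,"z":0,"wx":0,"wy":0,"wz":0,"grip":0}])

```text
t: 28.68
position: [0.5655, -0.2023, 0.2129]
ee_rot: [179.9, -0.0, 90.3]
contact_force: [0.4, 0.1, 0.2]
grip_width: 0.085
```

Emit:
drive_tool(motion=[{"x":-3.76,"y":-1.16,"z":0,"wx":0,"wy":0,"wz":0,"grip":0},{"x":-3.76,"y":-1.16,"z":0,"wx":0,"wy":0,"wz":0,"grip":0},{"x":-3.76,"y":-1.16,"z":0,"wx":0,"wy":0,"wz":0,"grip":0},{"x":-3.76,"y":-1.16,"z":0,"wx":0,"wy":0,"wz":0,"grip":0},{"x":-3.76,"y":-1.16,"z":0,"wx":0,"wy":0,"wz":0,"grip":0}])

```text
t: 29.1
position: [0.5076, -0.3903, 0.2129]
ee_rot: [179.9, 0.0, 90.3]
contact_force: [0.6, -1.0, 0.7]
grip_width: 0.0855
```

Emit:
drive_tool(motion=[{"x":-3.76,"y":-1.16,"z":0,"wx":0,"wy":0,"wz":0,"grip":0},{"x":0,"y":0,"z":0,"wx":0,"wy":0,"wz":0,"grip":0},{"x":0,"y":0,"z":0,"wx":0,"wy":0,"wz":0,"grip":0},{"x":0,"y":0,"z":0,"wx":0,"wy":0,"wz":0,"grip":0}])

```text
t: 29.43
position: [0.4967, -0.4263, 0.2124]
ee_rot: [180.0, -0.0, 90.1]
contact_force: [0.3, 1.0, 0.0]
grip_width: 0.0851
```

```bash
python3 - <<'E'
from meas import *
o=observe();print(o['position'],o['ee_rot'])
im,d,P=top('wrist',names=('lid',))
save('wr5',im)
p,u,v=cloud(P,d)
m=(p[:,2]>.05)&(p[:,2]<.068)&(abs(p[:,0]-.5)<.08)&(abs(p[:,1]+.427)<.08)
print('handle',m.sum(),rect(p[m]),p[m].mean(0))
im,d,P=top(names=('lid','pedal_pad','offcut'))
save('top5',im[130:290,120:480].repeat(2,0).repeat(2,1))
print(observe()['position'])
E
```

```text
[ 0.49666945 -0.42632423  0.21235091] [ 1.79983225e+02 -2.65043978e-02  9.01261283e+01]
handle 1877 ([497.9, -424.8], [110.3, 14.0], 89.6) [ 0.49786593 -0.42183007  0.05724469]
lid 0.89 3365 ([497.1, -405.4], [245.4, 176.2], 89.6) med [ 508.3 -386.2   17.4] [382.5, 187.9, 457.5, 244.9]
pedal_pad 0.6 335 ([468.6, -82.7], [127.9, 35.4], 0.1) med [462.2 -84.5  91.4] [317.6, 209.5, 325.2, 247.8]
pedal_pad 0.47 1810 ([557.3, -85.4], [304.8, 268.3], -0.2) med [601.9 -89.7  96.5] [276.2, 146.0, 365.6, 248.8]
offcut few 0 [ 0.623 -0.075  0.085]
offcut few 0 [ 0.632 -0.157  0.085]
offcut few 0 [ 0.625 -0.106  0.086]
offcut few 1 [ 0.466 -0.085  0.091]
[ 0.49755782 -0.42503363  0.21248973]
```

View pics/wr5.png

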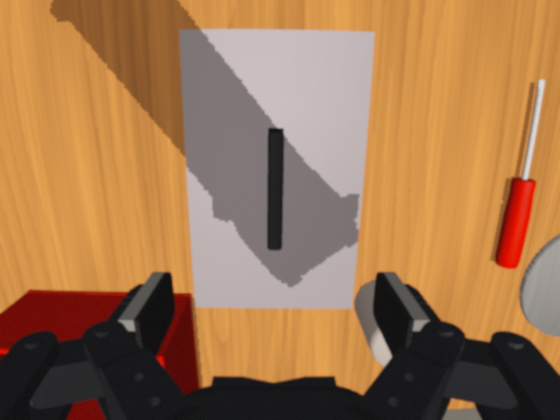

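View pics/top5.png

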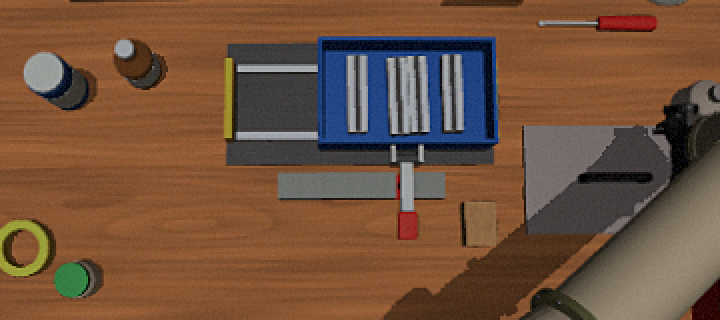

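Emit:
drive_tool(motion=[{"x":0,"y":0.1,"z":4,"wx":0,"wy":0,"wz":0,"grip":60},{"x":0,"y":0,"z":4,"wx":0,"wy":0,"wz":0,"grip":60},{"x":0,"y":0,"z":4,"wx":0,"wy":0,"wz":0,"grip":60},{"x":0,"y":0,"z":3.5,"wx":0,"wy":0,"wz":0,"grip":60},{"x":0,"y":0,"z":2,"wx":0,"wy":0,"wz":0,"grip":60}])

```text
t: 30.15
position: [0.4966, -0.4236, 0.0329]
ee_rot: [-179.8, -0.2, 90.1]
contact_force: [-0.4, 0.3, -0.3]
grip_width: 0.0651
```

Emit:
drive_tool(motion=[{"x":0,"y":0,"z":0.6,"wx":0,"wy":0,"wz":0,"grip":60},{"x":0,"y":0,"z":0,"wx":0,"wy":0,"wz":0,"grip":60},{"x":0,"y":0,"z":0,"wx":0,"wy":0,"wz":0,"grip":255},{"x":0,"y":0,"z":0,"wx":0,"wy":0,"wz":0,"grip":255},{"x":0,"y":0,"z":0,"wx":0,"wy":0,"wz":0,"grip":255}])

```text
t: 30.57
position: [0.4987, -0.4273, 0.0337]
ee_rot: [179.8, 0.1, 90.0]
contact_force: [0.4, 0.0, 0.5]
grip_width: 0.0295
```

Emit:
drive_tool(motion=[{"x":0,"y":0,"z":0,"wx":0,"wy":0,"wz":0,"grip":255},{"x":0,"y":0,"z":0,"wx":0,"wy":0,"wz":0,"grip":255},{"x":0,"y":0,"z":0,"wx":0,"wy":0,"wz":0,"grip":255}])

```text
t: 30.82
position: [0.4981, -0.427, 0.0331]
ee_rot: [179.9, 0.1, 90.0]
contact_force: [-1.1, 0.9, 6.8]
grip_width: 0.0128
```

Emit:
drive_tool(motion=[{"x":0,"y":0,"z":-1,"wx":0,"wy":0,"wz":0,"grip":255},{"x":0,"y":0,"z":-3,"wx":0,"wy":0,"wz":0,"grip":255},{"x":0,"y":0,"z":-4,"wx":0,"wy":0,"wz":0,"grip":255},{"x":0,"y":0,"z":-4,"wx":0,"wy":0,"wz":0,"grip":255},{"x":0,"y":0,"z":-4,"wx":0,"wy":0,"wz":0,"grip":255}])

```text
t: 31.23
position: [0.4968, -0.4257, 0.1931]
ee_rot: [-179.9, -0.0, 90.0]
contact_force: [1.5, -0.1, -3.4]
grip_width: 0.0133
```

Emit:
drive_tool(motion=[{"x":1,"y":0.4,"z":-1,"wx":0,"wy":0,"wz":0,"grip":255},{"x":2,"y":0.8,"z":0,"wx":0,"wy":0,"wz":0,"grip":255},{"x":3,"y":1.1,"z":0,"wx":0,"wy":0,"wz":0,"grip":255},{"x":3,"y":1.1,"z":0,"wx":0,"wy":0,"wz":0,"grip":255},{"x":3,"y":1.1,"z":0,"wx":0,"wy":0,"wz":0,"grip":255}])

```text
t: 31.65
position: [0.5424, -0.3045, 0.2009]
ee_rot: [-179.9, -0.1, 90.0]
contact_force: [1.0, 0.5, -5.2]
grip_width: 0.0127
```

Emit:
drive_tool(motion=[{"x":3,"y":1.1,"z":0,"wx":0,"wy":0,"wz":0,"grip":255},{"x":3,"y":1.1,"z":0,"wx":0,"wy":0,"wz":0,"grip":255},{"x":3,"y":1.1,"z":0,"wx":0,"wy":0,"wz":0,"grip":255},{"x":3,"y":1.1,"z":0,"wx":0,"wy":0,"wz":0,"grip":255},{"x":3,"y":1.1,"z":0,"wx":0,"wy":0,"wz":0,"grip":255}])

```text
t: 32.07
position: [0.5973, -0.1541, 0.2009]
ee_rot: [-179.9, -0.0, 90.0]
contact_force: [0.5, -0.4, -4.1]
grip_width: 0.0127
```

Emit:
drive_tool(motion=[{"x":3,"y":1.1,"z":0,"wx":0,"wy":0,"wz":0,"grip":255},{"x":2,"y":0.8,"z":0,"wx":0,"wy":0,"wz":0,"grip":255},{"x":2,"y":1.0,"z":0,"wx":0,"wy":0,"wz":0,"grip":255},{"x":0,"y":0,"z":0,"wx":0,"wy":0,"wz":0,"grip":255},{"x":0,"y":0,"z":0,"wx":0,"wy":0,"wz":0,"grip":255}])

```text
t: 32.48
position: [0.6266, -0.0835, 0.2004]
ee_rot: [-179.9, -0.0, 90.2]
contact_force: [-0.6, -1.4, -4.3]
grip_width: 0.013
```

Emit:
drive_tool(motion=[{"x":0,"y":0,"z":0,"wx":0,"wy":0,"wz":0,"grip":255},{"x":0,"y":0,"z":0,"wx":0,"wy":0,"wz":0,"grip":255}])

```text
t: 32.65
position: [0.6259, -0.0876, 0.2013]
ee_rot: [-180.0, 0.0, 89.9]
contact_force: [0.8, -0.0, -3.5]
grip_width: 0.0131
```

```bash
python3 - <<'E'
from meas import *
o=observe();print(o['position'],o['ee_rot'],o['grip_width'])
im,d,P=top('wrist',names=())
p,u,v=cloud(P,d)
m=(p[:,2]>.212)&(p[:,2]<.25)&(abs(p[:,0]-.627)<.03)&(abs(p[:,1]+.086)<.06)
print('handle',m.sum(),rect(p[m]))
save('wr6',im)
im,d=camera('top');P=camera_params('top');save('top6',im[130:290,120:480].repeat(2,0).repeat(2,1))
p,u,v=cloud(P,d)
m=(p[:,2]>.17)&(p[:,2]<.2)&(p[:,0]>.52)&(p[:,0]<.75)&(abs(p[:,1]+.09)<.2)
print('lid plate',m.sum(),rect(p[m]),np.median(p[m],0))
im,d=camera('scene');P=camera_params('scene');save('sc6',im[150:330,150:450].repeat(2,0).repeat(2,1))
p,u,v=cloud(P,d)
for lo,hi in((.17,.2),):
  m=(p[:,2]>lo)&(p[:,2]<hi)&(p[:,0]>.52)&(p[:,0]<.75)&(abs(p[:,1]+.09)<.2)
  q=p[m]; print('lid plate sc',m.sum(),rect(q),np.median(q,0)); A=np.c_[q[:,:2],np.ones(len(q))]; print(np.linalg.lstsq(A,q[:,2],rcond=None)[0])
print(observe()['position'])
E
```

```text
[ 0.62591028 -0.08755679  0.20128203] [-1.79960088e+02  3.37187939e-02  8.98972223e+01] 0.013085810191042163
handle 12626 ([625.0, -79.2], [90.7, 53.8], 63.5)
lid plate 2747 ([624.6, -88.6], [281.4, 175.8], 89.4) [ 0.61944456 -0.01080583  0.18593056]
lid plate sc 5862 ([626.6, -86.0], [286.5, 182.4], 89.6) [ 0.64373691 -0.10331892  0.1864623 ]
[-0.00205835  0.00232139  0.187981  ]
[ 0.6261974  -0.08739353  0.20147092]
```

View pics/sc6.png

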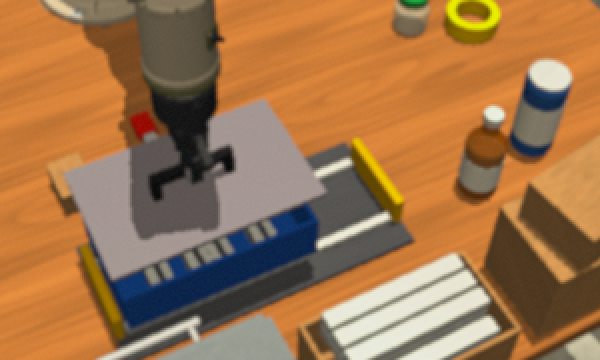

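Emit:
drive_tool(motion=[{"x":0.15,"y":0.15,"z":1,"wx":0,"wy":0,"wz":0,"grip":255},{"x":0,"y":0,"z":2,"wx":0,"wy":0,"wz":0,"grip":255},{"x":0,"y":0,"z":1,"wx":0,"wy":0,"wz":0,"grip":255},{"x":0,"y":0,"z":0.7,"wx":0,"wy":0,"wz":0,"grip":255},{"x":0,"y":0,"z":0.4,"wx":0,"wy":0,"wz":0,"grip":255}])

```text
t: 33.22
position: [0.6274, -0.0847, 0.1488]
ee_rot: [-179.9, -0.0, 90.0]
contact_force: [-0.2, -0.4, -3.8]
grip_width: 0.0128
```

Emit:
drive_tool(motion=[{"x":0,"y":0,"z":0.4,"wx":0,"wy":0,"wz":0,"grip":255},{"x":0,"y":0,"z":0,"wx":0,"wy":0,"wz":0,"grip":255}])

```text
t: 33.38
position: [0.6279, -0.0848, 0.1459]
ee_rot: [-180.0, 0.0, 90.0]
contact_force: [-0.2, 0.9, -3.9]
grip_width: 0.0128
```

Rib is inside the mouth, no contact force. Down to seat.

Emit:
drive_tool(motion=[{"x":0,"y":0,"z":0.2,"wx":0,"wy":0,"wz":0,"grip":255},{"x":0,"y":0,"z":0.15,"wx":0,"wy":0,"wz":0,"grip":255},{"x":0,"y":0,"z":0,"wx":0,"wy":0,"wz":0,"grip":255}])

```text
t: 33.63
position: [0.6284, -0.0849, 0.1433]
ee_rot: [180.0, 0.0, 90.0]
contact_force: [0.6, 0.4, -3.4]
grip_width: 0.0125
```

Emit:
drive_tool(motion=[{"x":0,"y":0,"z":0.15,"wx":0,"wy":0,"wz":0,"grip":255},{"x":0,"y":0,"z":0,"wx":0,"wy":0,"wz":0,"grip":255}])

```text
t: 33.8
position: [0.6285, -0.0849, 0.1431]
ee_rot: [179.9, -0.0, 90.0]
contact_force: [-4.2, 0.8, 6.4]
grip_width: 0.0123
```

Seated (force reversed sign). Release and rise.

Emit:
drive_tool(motion=[{"x":0,"y":0,"z":0,"wx":0,"wy":0,"wz":0,"grip":120},{"x":0,"y":0,"z":0,"wx":0,"wy":0,"wz":0,"grip":120},{"x":0,"y":0,"z":0,"wx":0,"wy":0,"wz":0,"grip":120},{"x":0,"y":0,"z":-2,"wx":0,"wy":0,"wz":0,"grip":120},{"x":0,"y":0,"z":-4,"wx":0,"wy":0,"wz":0,"grip":120}])

```text
t: 34.22
position: [0.6255, -0.0837, 0.197]
ee_rot: [-179.5, -0.0, 90.0]
contact_force: [1.2, 0.1, 0.7]
grip_width: 0.0451
```

Emit:
drive_tool(motion=[{"x":0,"y":0,"z":-2,"wx":0,"wy":0,"wz":-0.12,"grip":120},{"x":0,"y":0,"z":0,"wx":0,"wy":0,"wz":-0.12,"grip":120},{"x":0,"y":0,"z":0,"wx":0,"wy":0,"wz":-0.12,"grip":120},{"x":0,"y":0,"z":0,"wx":0,"wy":0,"wz":-0.12,"grip":120},{"x":0,"y":0,"z":0,"wx":0,"wy":0,"wz":-0.12,"grip":120}])

```text
t: 34.63
position: [0.6283, -0.0848, 0.2217]
ee_rot: [180.0, 0.0, 124.7]
contact_force: [0.5, 0.4, -0.3]
grip_width: 0.0455
```

Emit:
drive_tool(motion=[{"x":0,"y":0,"z":0,"wx":0,"wy":0,"wz":-0.12,"grip":120},{"x":0,"y":0,"z":0,"wx":0,"wy":0,"wz":-0.12,"grip":120},{"x":0,"y":0,"z":0,"wx":0,"wy":0,"wz":-0.12,"grip":120},{"x":0,"y":0,"z":0,"wx":0,"wy":0,"wz":-0.12,"grip":120},{"x":0,"y":0,"z":0,"wx":0,"wy":0,"wz":-0.12,"grip":120}])

```text
t: 35.05
position: [0.6282, -0.0849, 0.2215]
ee_rot: [-180.0, 0.0, 159.1]
contact_force: [-0.5, -0.0, 0.5]
grip_width: 0.045
```

Emit:
drive_tool(motion=[{"x":0,"y":0,"z":0,"wx":0,"wy":0,"wz":-0.12,"grip":120},{"x":0,"y":0,"z":0,"wx":0,"wy":0,"wz":-0.12,"grip":120},{"x":0,"y":0,"z":0,"wx":0,"wy":0,"wz":-0.12,"grip":120},{"x":0,"y":0,"z":0,"wx":0,"wy":0,"wz":-0.011,"grip":120},{"x":0,"y":0,"z":0,"wx":0,"wy":0,"wz":0,"grip":120}])

```text
t: 35.47
position: [0.6282, -0.0849, 0.2215]
ee_rot: [180.0, 0.0, 179.8]
contact_force: [0.6, -0.2, 0.3]
grip_width: 0.0449
```

```bash
cat > lid.py <<'E'
from meas import *
def lidcheck(n,ylo=-.3,yhi=.3):
    for c in ('top','scene'):
        im,d=camera(c);P=camera_params(c);save(c+n,im[130:290,120:480].repeat(2,0).repeat(2,1) if c=='top' else im[150:330,150:450].repeat(2,0).repeat(2,1))
        p,u,v=cloud(P,d)
        m=(p[:,2]>.121)&(p[:,2]<.135)&(p[:,0]>.53)&(p[:,0]<.73)&(p[:,1]>ylo)&(p[:,1]<yhi)
        q=p[m]; A=np.c_[q[:,:2]-[.628,-.08],np.ones(len(q))]; print(c,'lid',len(q),rect(q),'plane',np.round(np.linalg.lstsq(A,q[:,2],rcond=None)[0],4))
E
python3 - <<'E'
from lid import *
print(observe()['position'],observe()['ee_rot'])
lidcheck('7')
E
```

```text
[ 0.62817639 -0.084896    0.22145706] [1.79993176e+02 1.26902368e-02 1.79847012e+02]
top lid 2276 ([629.3, -84.4], [282.1, 177.6], -89.8) plane [ 0.0015 -0.0011  0.1276]
scene lid 5793 ([629.1, -83.3], [286.7, 181.3], 89.8) plane [-0.0018  0.0022  0.1282]
```

View pics/scene7.png

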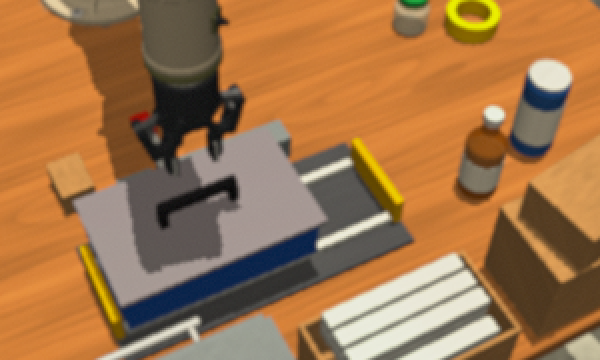

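Emit:
drive_tool(motion=[{"x":3.96,"y":0,"z":0,"wx":0,"wy":0,"wz":0,"grip":90},{"x":3.96,"y":0,"z":0,"wx":0,"wy":0,"wz":0,"grip":90},{"x":3.96,"y":0,"z":0,"wx":0,"wy":0,"wz":0,"grip":90},{"x":3.96,"y":0,"z":0,"wx":0,"wy":0,"wz":0,"grip":90},{"x":3.96,"y":0,"z":0,"wx":0,"wy":0,"wz":0,"grip":90}])

```text
t: 35.98
position: [0.4283, -0.0848, 0.2209]
ee_rot: [180.0, -0.0, 179.8]
contact_force: [0.1, -0.0, 0.6]
grip_width: 0.0552
```

Emit:
drive_tool(motion=[{"x":0,"y":0,"z":0,"wx":0,"wy":0,"wz":0,"grip":90},{"x":0,"y":0,"z":0,"wx":0,"wy":0,"wz":0,"grip":90}])

```text
t: 36.15
position: [0.4284, -0.0848, 0.2218]
ee_rot: [179.9, 0.1, 179.8]
contact_force: [1.4, 0.8, 1.0]
grip_width: 0.0552
```

```bash
python3 - <<'E'
from meas import *
print(observe()['position'])
im,d,P=top('wrist',names=())
p,u,v=cloud(P,d)
m=(p[:,2]>.08)&(p[:,2]<.1)&(p[:,0]>.395)&(p[:,0]<.445)&(abs(p[:,1]+.085)<.03)
print('pad',m.sum(),rect(p[m]),np.median(p[m],0))
save('wr8',im)
E
```

```text
[ 0.42839987 -0.08478024  0.2217759 ]
pad 1806 ([425.0, -83.3], [40.2, 29.6], -0.9) [ 0.42338664 -0.08342115  0.09383755]
```

View pics/wr8.png

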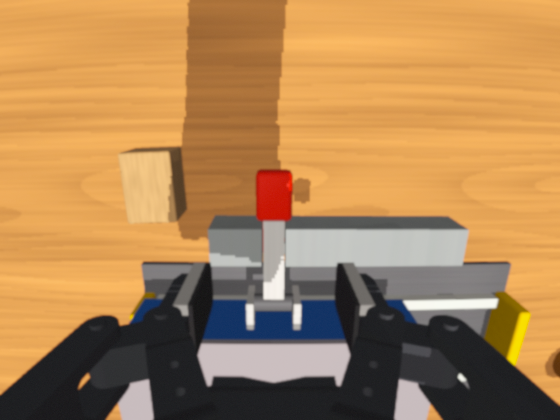

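Emit:
drive_tool(motion=[{"x":0,"y":0.1,"z":4,"wx":0,"wy":0,"wz":0,"grip":90},{"x":0,"y":0,"z":4,"wx":0,"wy":0,"wz":0,"grip":90},{"x":0,"y":0,"z":3.5,"wx":0,"wy":0,"wz":0,"grip":90},{"x":0,"y":0,"z":2.5,"wx":0,"wy":0,"wz":0,"grip":90},{"x":0,"y":0,"z":1.5,"wx":0,"wy":0,"wz":0,"grip":90}])

```text
t: 36.62
position: [0.4296, -0.0838, 0.0633]
ee_rot: [-179.9, -0.2, 179.9]
contact_force: [-0.7, -0.2, 0.1]
grip_width: 0.0554
```

Emit:
drive_tool(motion=[{"x":0,"y":0,"z":0,"wx":0,"wy":0,"wz":0,"grip":90},{"x":0,"y":0,"z":0,"wx":0,"wy":0,"wz":0,"grip":255},{"x":0,"y":0,"z":0,"wx":0,"wy":0,"wz":0,"grip":255},{"x":0,"y":0,"z":0,"wx":0,"wy":0,"wz":0,"grip":255},{"x":0,"y":0,"z":0,"wx":0,"wy":0,"wz":0,"grip":255}])

```text
t: 37.03
position: [0.4317, -0.0841, 0.0677]
ee_rot: [-180.0, 0.2, 180.0]
contact_force: [2.1, -1.0, 0.1]
grip_width: 0.0289
```

Emit:
drive_tool(motion=[{"x":-0.08,"y":0,"z":-1.26,"wx":0,"wy":0,"wz":0,"grip":255},{"x":-0.25,"y":0,"z":-1.23,"wx":0,"wy":0,"wz":0,"grip":255},{"x":-0.4,"y":0,"z":-1.2,"wx":0,"wy":0,"wz":0,"grip":255},{"x":-0.55,"y":0,"z":-1.13,"wx":0,"wy":0,"wz":0,"grip":255},{"x":-0.7,"y":0,"z":-1.05,"wx":0,"wy":0,"wz":0,"grip":255}])

```text
t: 37.45
position: [0.4493, -0.084, 0.1252]
ee_rot: [-180.0, -0.1, 180.0]
contact_force: [5.9, -2.2, -16.1]
grip_width: 0.0288
```

Emit:
drive_tool(motion=[{"x":-0.2,"y":0,"z":-0.3,"wx":0,"wy":0,"wz":0,"grip":255},{"x":0,"y":0,"z":0,"wx":0,"wy":0,"wz":0,"grip":255}])

```text
t: 37.62
position: [0.4519, -0.084, 0.1284]
ee_rot: [-180.0, 0.0, 180.0]
contact_force: [-0.5, -1.4, -2.1]
grip_width: 0.029
```

```bash
python3 - <<'E'
from lid import *
print(observe()['position'],observe()['contact_force'])
lidcheck('9')
im,d=camera('wrist');save('wr9',im)
E
```

```text
[ 0.45194899 -0.08404992  0.12843068] [-0.49035641 -1.41183602 -2.1003301 ]
top lid 5081 ([628.6, -84.0], [282.8, 177.8], 89.6) plane [-0.0005  0.      0.1276]
scene lid 5876 ([628.9, -82.2], [287.7, 182.2], 89.6) plane [-0.0028  0.0015  0.1282]
```

View pics/wr9.png

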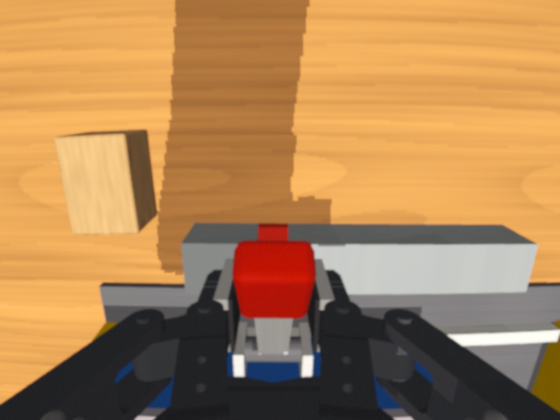

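Emit:
drive_tool(motion=[{"x":0,"y":0,"z":0,"wx":0,"wy":0,"wz":0,"grip":90},{"x":0,"y":0,"z":0,"wx":0,"wy":0,"wz":0,"grip":90},{"x":0,"y":0,"z":-4,"wx":0,"wy":0,"wz":0,"grip":90},{"x":0,"y":0,"z":-4,"wx":0,"wy":0,"wz":0,"grip":90},{"x":0,"y":0,"z":-4,"wx":0,"wy":0,"wz":0,"grip":90}])

```text
t: 38.18
position: [0.4513, -0.0836, 0.2495]
ee_rot: [180.0, -0.0, -180.0]
contact_force: [2.0, 0.4, 0.3]
grip_width: 0.0554
```

Emit:
drive_tool(motion=[{"x":-2.5,"y":-2.94,"z":0,"wx":0,"wy":0,"wz":0,"grip":255},{"x":-2.5,"y":-2.94,"z":0,"wx":0,"wy":0,"wz":0,"grip":255},{"x":-2.5,"y":-2.94,"z":0,"wx":0,"wy":0,"wz":0,"grip":255},{"x":-2.5,"y":-2.94,"z":0,"wx":0,"wy":0,"wz":0,"grip":255},{"x":-2.5,"y":-2.94,"z":0,"wx":0,"wy":0,"wz":0,"grip":255}])

```text
t: 38.6
position: [0.5785, -0.2315, 0.2483]
ee_rot: [180.0, 0.1, -179.9]
contact_force: [1.3, -0.1, 1.9]
grip_width: -0.0001
```

Emit:
drive_tool(motion=[{"x":-2.5,"y":-2.94,"z":0,"wx":0,"wy":0,"wz":0,"grip":255},{"x":-2.5,"y":-2.94,"z":0,"wx":0,"wy":0,"wz":0,"grip":255},{"x":0,"y":0,"z":0,"wx":0,"wy":0,"wz":0,"grip":255},{"x":0,"y":0,"z":0,"wx":0,"wy":0,"wz":0,"grip":255}])

```text
t: 38.93
position: [0.6271, -0.2913, 0.245]
ee_rot: [-180.0, -0.2, 179.9]
contact_force: [-0.2, 0.8, -0.8]
grip_width: -0.0005
```

```bash
python3 - <<'E'
from lid import *
o=observe();print(o['position'],o['joint_pos'])
im,d,P=top(names=('pedal_pad',))
p,u,v=cloud(P,d)
m=(p[:,0]>.39)&(p[:,0]<.46)&(abs(p[:,1]+.085)<.02)&(p[:,2]>.06);print(p[m][:,2].max(),rect(p[m]))
save('top10',im[130:290,120:480].repeat(2,0).repeat(2,1))
E
```

```text
[ 0.62710622 -0.29130554  0.24503369] [  4.98059964  32.62818386  29.35042319  65.30939613 -15.22703561
  85.87676648 121.39963012]
pedal_pad 0.59 310 ([479.2, -85.7], [106.6, 34.2], -0.7) med [471.1 -83.8 131.7] [317.4, 209.8, 331.8, 243.6]
0.6586678702210017 ([424.0, -86.7], [72.7, 32.9], 8.8)
```

View pics/top10.png

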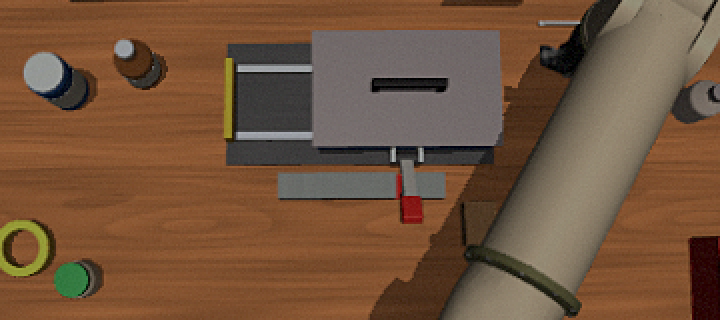

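Emit:
drive_tool(motion=[{"x":0,"y":0,"z":0,"wx":-0.117,"wy":0,"wz":0,"grip":255},{"x":0,"y":0,"z":0,"wx":-0.117,"wy":0,"wz":0,"grip":255},{"x":0,"y":0,"z":0,"wx":-0.117,"wy":0,"wz":0,"grip":255},{"x":0,"y":0,"z":0,"wx":-0.117,"wy":0,"wz":0,"grip":255},{"x":0,"y":0,"z":0,"wx":-0.117,"wy":0,"wz":0,"grip":255}])

```text
t: 39.45
position: [0.6271, -0.2885, 0.2521]
ee_rot: [146.3, 0.3, -179.9]
contact_force: [0.7, 1.3, -0.4]
grip_width: -0.0002
```

Emit:
drive_tool(motion=[{"x":0,"y":0,"z":0,"wx":-0.117,"wy":0,"wz":0,"grip":255},{"x":0,"y":0,"z":0,"wx":0,"wy":0,"wz":0,"grip":255},{"x":0,"y":0,"z":0,"wx":0,"wy":0,"wz":0,"grip":255}])

```text
t: 39.7
position: [0.6262, -0.2903, 0.2464]
ee_rot: [139.8, -0.1, 179.9]
contact_force: [0.2, 0.0, 1.1]
grip_width: -0.0002
```

```bash
python3 - <<'E'
from h import *
o=observe();print(o['position'],o['ee_rot'],o['joint_pos'])
from scipy.spatial.transform import Rotation as R
print(R.from_euler('xyz',o['ee_rot'],degrees=True).as_matrix().round(3))
E
```

```text
[ 0.62624117 -0.29032508  0.24640578] [ 1.39770928e+02 -1.40131768e-01  1.79896829e+02] [ 31.10115106  51.64596042  17.51153549  41.82612496 -44.99578013
 114.2270377  126.19681658]
[[-1.     0.003 -0.001]
 [ 0.002  0.763  0.646]
 [ 0.002  0.646 -0.763]]
```

Emit:
drive_tool(motion=[{"x":0,"y":0,"z":0,"wx":0.12,"wy":0,"wz":0,"grip":255},{"x":0,"y":-2.18,"z":3.36,"wx":0,"wy":0,"wz":0,"grip":255},{"x":0,"y":-2.18,"z":3.36,"wx":0,"wy":0,"wz":0,"grip":255},{"x":0,"y":-2.18,"z":3.36,"wx":0,"wy":0,"wz":0,"grip":255},{"x":0,"y":0,"z":0,"wx":0,"wy":0,"wz":0,"grip":255}])

```text
t: 40.12
position: [0.6258, -0.2841, 0.1231]
ee_rot: [146.5, -0.3, -179.7]
contact_force: [-1.3, 0.7, -2.7]
grip_width: -0.0001
```

```bash
python3 - <<'E'
from h import *
o=observe();print(o['position'],o['ee_rot'],o['joint_pos'])
im,d=camera('scene');save('sc11',im[130:340,100:400].repeat(2,0).repeat(2,1))
E
```

```text
[ 0.62578385 -0.28409559  0.12313903] [ 146.52807406   -0.32382189 -179.74643897] [ 25.88729122  50.70812689  19.48030197  56.68091504 -39.40707876
  98.47739831 134.2740283 ]
```

View pics/sc11.png

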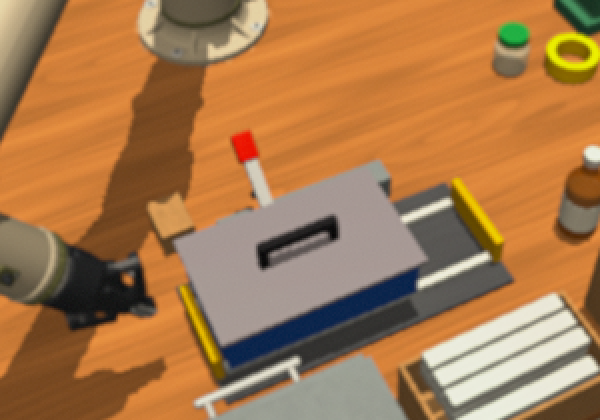

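Emit:
drive_tool(motion=[{"x":0,"y":0,"z":0,"wx":-0.1,"wy":0,"wz":0,"grip":255},{"x":0,"y":-1.3,"z":1.55,"wx":0,"wy":0,"wz":0,"grip":255},{"x":0,"y":-1.3,"z":1.55,"wx":0,"wy":0,"wz":0,"grip":255},{"x":0,"y":0,"z":0,"wx":0,"wy":0,"wz":0,"grip":255},{"x":0,"y":0,"z":0,"wx":0,"wy":0,"wz":0,"grip":255}])

```text
t: 40.58
position: [0.6281, -0.289, 0.0909]
ee_rot: [141.1, 0.2, -179.9]
contact_force: [1.6, 0.5, 0.5]
grip_width: -0.0003
```

```bash
python3 - <<'E'
from h import *
o=observe();print(o['position'],o['ee_rot'],o['joint_pos'])
E
```

```text
[ 0.62811632 -0.28895999  0.090926  ] [ 1.41052283e+02  1.59894639e-01 -1.79881383e+02] [ 29.15994563  55.80884873  17.59547804  53.83433194 -42.61487595
 100.26483505 136.06222086]
```

Emit:
drive_tool(motion=[{"x":0,"y":-0.5,"z":0.62,"wx":0,"wy":0,"wz":0,"grip":255},{"x":0,"y":1.55,"z":1.26,"wx":0,"wy":0,"wz":0,"grip":255},{"x":0,"y":1.55,"z":1.26,"wx":0,"wy":0,"wz":0,"grip":255},{"x":0,"y":0.4,"z":0.32,"wx":0,"wy":0,"wz":0,"grip":255},{"x":0,"y":0,"z":0,"wx":0,"wy":0,"wz":0,"grip":255}])

```text
t: 41.0
position: [0.6286, -0.2421, 0.0824]
ee_rot: [141.0, 0.2, -179.8]
contact_force: [0.6, -0.2, 1.1]
grip_width: -0.0002
```

```bash
python3 - <<'E'
from h import *
o=observe();print(o['position'],o['contact_force'])
im,d=camera('scene');save('sc12',im[180:330,120:320].repeat(3,0).repeat(3,1))
E
```

```text
[ 0.62862252 -0.24205344  0.08240525] [ 0.6113029  -0.19585413  1.09620937]
```

View pics/sc12.png

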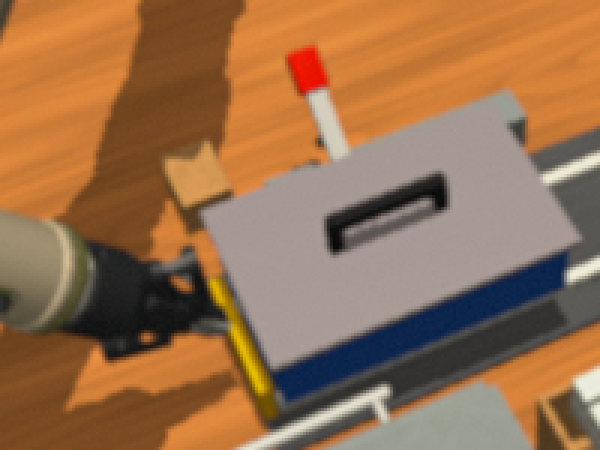

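Emit:
drive_tool(motion=[{"x":0,"y":0.62,"z":0.5,"wx":0,"wy":0,"wz":0,"grip":255},{"x":0,"y":0.62,"z":0.5,"wx":0,"wy":0,"wz":0,"grip":255},{"x":0,"y":0.62,"z":0.5,"wx":0,"wy":0,"wz":0,"grip":255},{"x":0,"y":0.62,"z":0.5,"wx":0,"wy":0,"wz":0,"grip":255},{"x":0,"y":0.62,"z":0.5,"wx":0,"wy":0,"wz":0,"grip":255}])

```text
t: 41.47
position: [0.6268, -0.2048, 0.0797]
ee_rot: [141.0, 0.0, 179.9]
contact_force: [0.4, -3.9, 0.4]
grip_width: 0.0002
```

```bash
python3 - <<'E'
from lid import *
o=observe();print(o['position'],o['contact_force'])
lidcheck('13')
E
```

```text
[ 0.6268334  -0.20479743  0.07966445] [ 0.42096223 -3.90189255  0.3930391 ]
top lid 5237 ([628.9, -93.7], [342.6, 177.2], -90.0) plane [0.0004 0.0003 0.1275]
scene lid 5879 ([629.2, -107.3], [385.0, 181.5], 90.0) plane [-0.0041  0.001   0.1282]
```

View pics/scene13.png

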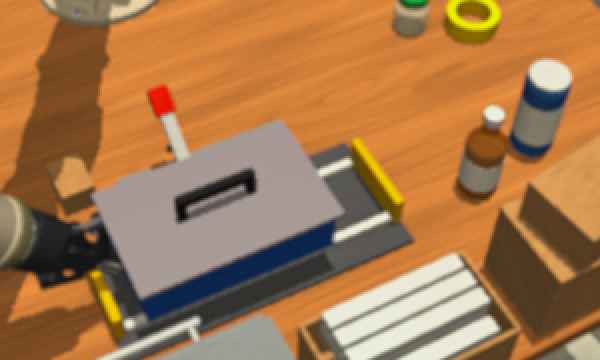

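Emit:
drive_tool(motion=[{"x":0,"y":0.62,"z":0.5,"wx":0,"wy":0,"wz":0,"grip":255},{"x":0,"y":0.62,"z":0.5,"wx":0,"wy":0,"wz":0,"grip":255},{"x":0,"y":0.62,"z":0.5,"wx":0,"wy":0,"wz":0,"grip":255},{"x":0,"y":0.62,"z":0.5,"wx":0,"wy":0,"wz":0,"grip":255},{"x":0,"y":0.62,"z":0.5,"wx":0,"wy":0,"wz":0,"grip":255}])

```text
t: 41.98
position: [0.6268, -0.164, 0.0795]
ee_rot: [140.9, -0.0, -180.0]
contact_force: [-0.1, -3.1, -0.6]
grip_width: 0.0002
```

Emit:
drive_tool(motion=[{"x":0,"y":0.62,"z":0.5,"wx":0,"wy":0,"wz":0,"grip":255},{"x":0,"y":0.62,"z":0.5,"wx":0,"wy":0,"wz":0,"grip":255},{"x":0,"y":0.62,"z":0.5,"wx":0,"wy":0,"wz":0,"grip":255},{"x":0,"y":0.62,"z":0.5,"wx":0,"wy":0,"wz":0,"grip":255},{"x":0,"y":0.4,"z":0.32,"wx":0,"wy":0,"wz":0,"grip":255}])

```text
t: 42.4
position: [0.6269, -0.1258, 0.0801]
ee_rot: [140.9, -0.0, -179.9]
contact_force: [0.8, -2.4, -2.4]
grip_width: -0.0001
```

Emit:
drive_tool(motion=[{"x":0,"y":0.4,"z":0.32,"wx":0,"wy":0,"wz":0,"grip":255},{"x":0,"y":0.3,"z":0.24,"wx":0,"wy":0,"wz":0,"grip":255},{"x":0,"y":0.2,"z":0.16,"wx":0,"wy":0,"wz":0,"grip":255},{"x":0,"y":0.2,"z":0.16,"wx":0,"wy":0,"wz":0,"grip":255}])

```text
t: 42.73
position: [0.6269, -0.1136, 0.0801]
ee_rot: [140.9, 0.0, -180.0]
contact_force: [1.0, -2.1, -1.9]
grip_width: 0.0002
```

Keep creeping until the stop reacts.

Emit:
drive_tool(motion=[{"x":0,"y":0.25,"z":0.2,"wx":0,"wy":0,"wz":0,"grip":255},{"x":0,"y":0.25,"z":0.2,"wx":0,"wy":0,"wz":0,"grip":255},{"x":0,"y":0.25,"z":0.2,"wx":0,"wy":0,"wz":0,"grip":255},{"x":0,"y":0,"z":0,"wx":0,"wy":0,"wz":0,"grip":255}])

```text
t: 43.07
position: [0.6269, -0.1026, 0.0804]
ee_rot: [140.8, -0.0, -179.9]
contact_force: [-0.3, -0.2, -0.1]
grip_width: 0.0001
```

Emit:
drive_tool(motion=[{"x":0,"y":0.2,"z":0.16,"wx":0,"wy":0,"wz":0,"grip":255},{"x":0,"y":0.2,"z":0.16,"wx":0,"wy":0,"wz":0,"grip":255},{"x":0,"y":0,"z":0,"wx":0,"wy":0,"wz":0,"grip":255}])

```text
t: 43.32
position: [0.6269, -0.098, 0.0803]
ee_rot: [140.9, -0.0, -179.9]
contact_force: [0.8, -1.0, 0.8]
grip_width: 0.0
```

Emit:
drive_tool(motion=[{"x":0,"y":0.2,"z":0.16,"wx":0,"wy":0,"wz":0,"grip":255},{"x":0,"y":0.2,"z":0.16,"wx":0,"wy":0,"wz":0,"grip":255},{"x":0,"y":0,"z":0,"wx":0,"wy":0,"wz":0,"grip":255}])

```text
t: 43.57
position: [0.6269, -0.0955, 0.0803]
ee_rot: [141.1, 0.0, 179.9]
contact_force: [1.6, -6.4, 1.5]
grip_width: -0.0001
```

Emit:
drive_tool(motion=[{"x":0,"y":0.15,"z":0.12,"wx":0,"wy":0,"wz":0,"grip":255},{"x":0,"y":0,"z":0,"wx":0,"wy":0,"wz":0,"grip":255}])

```text
t: 43.73
position: [0.6269, -0.0954, 0.0803]
ee_rot: [141.2, 0.0, 179.8]
contact_force: [0.2, -10.2, 4.0]
grip_width: -0.0002
```

At the stop. Back off the way it came, then lift.

Emit:
drive_tool(motion=[{"x":0,"y":-1.55,"z":-1.26,"wx":0,"wy":0,"wz":0,"grip":255},{"x":0,"y":-2.3,"z":-1.9,"wx":0,"wy":0,"wz":0,"grip":255},{"x":0,"y":-2.3,"z":-1.9,"wx":0,"wy":0,"wz":0,"grip":255},{"x":0,"y":-2.3,"z":-1.9,"wx":0,"wy":0,"wz":0,"grip":255},{"x":0,"y":-2.3,"z":-1.9,"wx":0,"wy":0,"wz":0,"grip":255}])

```text
t: 44.15
position: [0.6269, -0.2313, 0.0812]
ee_rot: [140.8, -0.0, -179.9]
contact_force: [1.0, 0.5, 0.4]
grip_width: -0.0001
```

Emit:
drive_tool(motion=[{"x":0,"y":-2.3,"z":-1.9,"wx":0,"wy":0,"wz":0,"grip":255},{"x":0,"y":2.3,"z":-2.8,"wx":0,"wy":0,"wz":0,"grip":255},{"x":0,"y":2.3,"z":-2.8,"wx":0,"wy":0,"wz":0,"grip":255},{"x":0,"y":2.3,"z":-2.8,"wx":0,"wy":0,"wz":0,"grip":255},{"x":0,"y":0,"z":0,"wx":0,"wy":0,"wz":0,"grip":255}])

```text
t: 44.57
position: [0.629, -0.2609, 0.1985]
ee_rot: [141.2, 0.6, -179.9]
contact_force: [-0.0, 0.4, 2.1]
grip_width: -0.0001
```

```bash
python3 - <<'E'
from lid import *
o=observe();print(o['position'],o['contact_force'])
lidcheck('14',ylo=-.12)
im,d,P=top(names=('pedal_pad','carton','jar','can','bottle','offcut'))
p,u,v=cloud(P,d)
m=(p[:,2]>.05)&(p[:,2]<.066)&(p[:,0]>.5)&(p[:,0]<.75)&(p[:,1]>.17)&(p[:,1]<.22)
print('stop',rect(p[m]))
cv2.imwrite('pics/full14.png',im[:,:,::-1])
E
```

```text
[ 0.62898261 -0.26085807  0.19849174] [-0.03203681  0.39234472  2.06713131]
top lid 5328 ([629.7, 44.2], [283.6, 177.8], 89.8) plane [-0.0008  0.0002  0.1276]
scene lid 5428 ([630.4, 47.4], [287.5, 184.0], 89.8) plane [-0.0023  0.0003  0.1283]
pedal_pad 0.75 303 ([480.7, 44.6], [106.5, 33.3], -0.2) med [469.4  45.  135.1] [274.9, 209.6, 287.7, 239.9]
carton 0.89 406 ([428.5, -206.7], [69.3, 59.8], 3.1) med [ 426.7 -200.1   43.8] [348.2, 230.9, 370.0, 256.3]
carton 0.62 4370 ([554.0, -55.0], [465.9, 230.4], -62.6) med [ 548.  -126.4   11.3] [231.2, 151.3, 369.6, 240.5]
jar 0.9 368 ([345.6, 425.6], [62.8, 58.3], -4.1) med [348.4 418.   73.1] [145.8, 260.4, 172.7, 281.2]
can 0.63 652 ([652.8, 452.9], [73.0, 65.5], -34.6) med [643.8 440.7 138.8] [131.0, 157.1, 167.2, 183.7]
bottle 0.61 425 ([683.2, 345.7], [84.5, 54.5], 80.3) med [673.  323.7 105.7] [174.3, 151.4, 200.0, 177.8]
stop ([618.0, 193.5], [144.8, 19.5], 8.8)
```

View pics/full14.png

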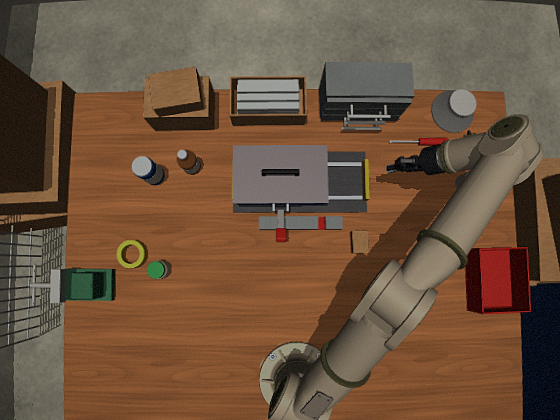

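View pics/scene14.png

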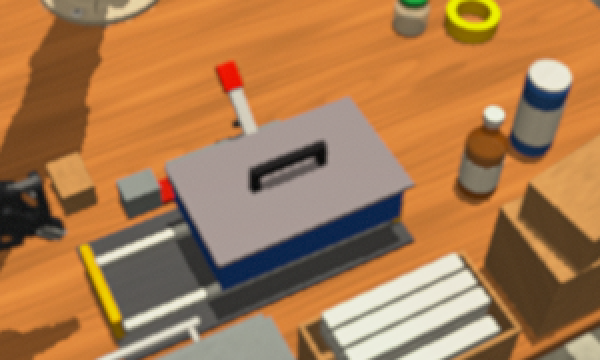

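```bash
python3 - <<'E'
from h import *
print(hand_in())
E
```

```text
the job is handed in; nothing more can be done
None
```

The job is done and handed in at about 45 s on the robot's clock. I pushed the trolley to the loading stop, pressed the pedal fully down and put all four offcuts flat in the bin. I then seated the lid, lifted the pedal and pushed the closed trolley along to the far stop.

**Last checks:**
- **Lid:** it lies level, with its top at 128 mm, which is the seated height. It is centred within about 2–3 mm on the bin's expected position.
- **Trolley:** the lid moved about 128–130 mm along the track, against a full travel of 130 mm. The push force rose to 10 N while the trolley stayed put, so it is against the stop.
- **Pedal:** its height readings match those at the start, so it is up.
- **Bench:** no offcuts are left on it, and in the last picture the other things look to be where they were. The arm is clear of everything.

**What did not go as expected:**
- The brief says the lid starts about a quarter turn from the bin, but it already lay parallel to it. I went by the pictures and did not turn it.
- While I lowered the first offcut, the gripper touched the bin's inner end wall (about 14 N) and I moved it clear before letting go. Setting the second offcut down peaked at about 28 N.
- Pressing the pedal to its end peaked at about 52 N at the fingertips. I took the 40 N limit to apply only to the arm and the gripper's body.

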